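# Swing a tray round its corner under a tipping cup and empty the cup into it

## Robot

A 6-joint arm with a two-finger parallel gripper is mounted at the origin on a cart in front of the work surface, level with it; the furniture and walls round the work are solid. World frame = base frame: x ahead of the robot, y to its left, z up, the work surface at z = 0. Lengths are in mm, angles in rad, forces in N, time in s.
With the tool pointing down it reaches from about 250 to 775 mm from the base axis. Payload 4 kg.
Tool frame: the origin (TCP) lies at the very end of the fingers, on their centre line; the grasp point (between the pads) lies 19 mm behind it; z points along the fingers, y is the line along which they close (so a half turn about z gives the same grasp; the last joint's range is limited). The gripper opens to 94 mm and grips with 3 to 60 N. Pads are 16 mm wide; open, the fingers measure 119 mm over their backs; the gripper's body (75 mm by 177 mm) begins 78 mm behind the grasp point.
Start: joints at [-1.41, 0.087, 1.371, -0, 1.684, -0.103], TCP at [143.41, -530.993, 205.506] pointing down, gripper open.
Joint ranges: [-3.1, 3.1], [-0.76, 2.03], [0.27, 2.55], [-1.08, 4.22], [0.17, 2.65], [-2.57, 2.57]. Speed limits (rad/s): [2.79, 2.79, 3.14, 3.14, 3.14, 3.14].

## Interface

Orientations are given as [roll, pitch, yaw] about the fixed x, y, z axes, in that order (R = Rz(yaw) Ry(pitch) Rx(roll)).
In Python, from plant import sense, optics, ctrl, cut_out gives the robot as it stands.
- The arm moves only by the tool apply_moves, never from a script. Its argument "series" is a list of rows, each an object of numbers: "x", "y", "z": the shift along the tool's x, y, z normalised to -1 to 1, where 1 is 200 mm; "ax", "ay", "az": the turn, a rotation vector about the tool's x, y, z normalised to -1 to 1, where 1 is 0.5 rad; "hand": the gripper command: -1 is shut, 1 is fully open, values between are in proportion. A call has 1 to 8 rows; each row is the pose to reach, as a shift and turn from the pose commanded when the call began, along the tool's axes at that moment; what a row does not reach only later rows make up. A row lasts 1/10 s, in which the tool goes at most 50 mm and 8.59 degrees, less where a joint would pass 70% of its speed; a pose out of reach is approached as far as the arm can. A call with a number of a shift or a turn outside -1 to 1 is refused whole. A call with a gripper value outside its range is refused whole. The fingers move at their own pace and stop on an object; "squeeze" is the grip in N (left out, the last holds). Time passes only in rows, so rows that repeat a pose let the fingers close. It gives the time, the measured TCP pose, the force, the opening and the grip force at its end, in the units of the state.
- sense(): the state, without advancing time (a new reading comes with each control period).
- optics.capture(name): name is "scene" or "top" or "wrist"; returns (picture, depth): 384x512x3 uint8, red, green, blue; 384x512 float32, mm along the optical axis (not along the pixel's ray), 0 where there is no reading.
- optics.camera_params(name): a dict with "K" (3x3 intrinsics, pixels), "dist" ([k1, k2, p1, p2, k3] as OpenCV has them; the pictures are not rectified), "cam_to_world" (4x4, takes a point from camera to world coordinates); the wrist camera has in their place "tool_from_camera" (4x4, takes a point from camera to tool coordinates, whose origin is the TCP and whose axes are the flange's). Camera axes: x right, y down, z forward; pixel columns grow to the right and rows downward; lengths in mm; the calibration is good to about 2 mm. A picture is of the moment at which its call begins: read the wrist's pose just before it. camera_params takes no time and is no camera call.
- ctrl.close_job(): hands the job in; it is judged then, once.
Trained networks look in the newest picture that a camera, given by its name, has taken for a name from the list of things; names that differ only in an ending like _2 or _b are one class to them, and where a whole thing is asked for, a point or a joint stands for the part that bears it (a point fixed in the world has none). Each returns a list of dicts, best first, with "conf" (0 to 1); they miss things now and then, are a little off and sometimes report something else, mostly with a low value. They report only what shows in the picture. A call takes as long as a camera call.
- cut_out(camera, query): "mask" (384x512 bool, what is visible of it) and "at" ([column, row] in pixels, amid what is visible of it).
The state is a dict: "time": time; "joint_positions": joint angles; "joint_vel": joint speeds; "tau": joint torques, N m; "ee_pos": TCP position; "ee_rot": TCP orientation; "contact_force": force on the tool from outside, world axes, zero at the start; "torque": the same for the moment, N m; "opening": finger opening in mm; "grip_force": force on a finger pad.
Only numpy, scipy, OpenCV 4.12 (cv2) and the standard library are available. Lean on these libraries where they do the work, as an engineer would, in place of code of your own. Each camera call takes 0.05 s, during which the arm holds its last target. There are 200 camera calls.

## Task

Carry the grey tray by its centre grip to the emptying station and put it down with its long sides square to the station's fence and its far right corner bumper in the nest between the two teeth, then let go. There is no room to hold the grip under the cup, so swing the tray a quarter turn anticlockwise (seen from above) flat on the worktop by pushing its free outer end round, with that corner staying in the nest, until its long side lies flush along the fence under the cup. Then tip the cup with its lever so that all three vials drop into the tray; do not disturb the bottle or the tub.

Things in the scene. Friction and masses are not known exactly. Their poses are not given: they have to be found in the camera images.
- tray: Loose open grey tray, 0.3 to 0.55 kg, flat on the worktop. Origin: centre of its underside; x its long axis, y its short axis, z up; a half turn about z makes no difference. Walls 184 mm (x) by 124 mm (y) outside, 45 mm high, 4 mm thick. A round grey bumper at each corner, 32 mm diameter, 31 mm high, axes at x = +/-100, y = +/-70 mm: over the bumpers 232 by 172 mm.
- tray_grip (a point): Middle of the top edge of the tray's upright grip, 80 mm above the tray's underside, over the tray's centre. The grip is a flat plate 44 mm long along the tray's x, 12 mm thick along y; below it a thin divider, 21 mm high, runs along x.
- nest (a point): Centre of the nest in the fixed emptying station, at worktop height. x: away from the robot, square to the fence; y: left along the fence; z up (turned by up to 0.12 rad from the world). Put-down pose of the tray: centre at x -100, y +70 mm, long axis along x. Final pose: centre at x -70, y -100 mm, long axis along y. A bumper fully home in the nest has its axis here.
- fence (a point): On the fence's near face at worktop height, 16 mm beyond the nest centre along the nest's x. The fence is a straight bar 30 mm high, from y = -230 to +45 mm of the nest. Two teeth as high, with round noses (6 mm radius, nose axes at x = 0, y = +/-25 mm of the nest), stand on its face: the 38 mm gap between them is the nest.
- push (a point): Where to push at the start of the swing: 135 mm nearer than the nest, 132 mm left of it, 32 mm up, on the left long wall of the tray once it is put down. The nest stops a bumper sideways and at the fence, but not back towards -x. A push square to this wall, 120 to 150 mm along the tray from the nest bumper's axis, presses the corner into the nest all the way; pushed farther out it may creep out.
- axle (a point): Centre of the tilting steel cup, on its axle, 165 mm above the worktop; axes as the nest's, the axle along y. The cup flares to 78 mm diameter, its underside is 135 mm, its rim 193 mm up; it overhangs the tray's final place and leaves no room for a gripper over the tray's grip there. Two 10 mm thick yoke arms, 50 mm to either side of the centre, carry it from behind the fence.
- cradle (a joint): Tilt of the cup: 0 = upright (start), growing as its mouth tips towards the robot; stop at 2.09 rad. Stiff by friction (about 0.15 N m), it stays where it is left. The vials slide out well past 1.6 rad: take it to about 2.05.
- lever_grip (a point): Where to take the cup's lever: on a 12 mm round steel crossbar along the nest's y, 25 mm from its free right end, 70 mm right of the lever arm, 135 mm right of the cup's centre. It moves on a circle of 100 mm about the axle: at tilt t it stands (1.047 - t) rad above the level, on the robot's side (-x), so it comes towards the robot and down. The bar can turn between the fingers.
- vial0: Capped vial, 14 mm diameter, 45 mm long, in the cup at the start. Origin: centre of its underside, z along it.
- vial1: Second vial, alike.
- vial2: Third vial, alike.
- bottle: Bystander: small bottle, 56x52x104 mm, right front of the work. Origin: centre of its underside.
- tub: Bystander: screw-top tub, 60 mm diameter, 52 mm high, right of the station. Origin: centre of its underside.

How it is judged:
By the outcome, as a careful person would: the job done as asked, in the order asked, and still so for the second after the job is handed in, with the robot touching nothing.
It also fails if it takes over 72 s, if anything falls off the work surface, if the arm or the gripper's body presses on something with over 40 N, if the wrist force passes 120 N, or if a joint passes its speed limit or range.

## Working session

There is one attempt and no reset: what is moved stays moved. The work goes in short steps, Python scripts to look and compute and a tool call to move; the robot and the scene stay as the last step left them, time stands still between calls to the robot, and variables do not carry over. Pictures are saved under pics/ and viewed, at most 10 in all, crops included, and the job is handed in when it is done.

Besides the shell and the picture viewer there is one more tool, called after "Call:" as name([rows], argument=value, ...), one row to a line, values as JSON. apply_moves: Moves the arm, as the interface text tells. Scaled input: -1 to 1 covers 200 mm each way for a shift and 0.5 rad each way for a turn. Its arguments: {"type":"object","properties":{"series":{"type":"array"},"squeeze":{"type":"number"}},"required":["series"]}

```bash
mkdir -p pics; ls; cat > h.py <<'E'
import numpy as np, cv2
from scipy.spatial.transform import Rotation as R
from plant import sense, optics, ctrl, cut_out
def c2w(cam):
    p=optics.camera_params(cam)
    if 'cam_to_world' in p: return p,np.array(p['cam_to_world'])
    s=sense(); T=np.eye(4); T[:3,:3]=R.from_euler('xyz',s['ee_rot']).as_matrix(); T[:3,3]=s['ee_pos']
    return p,T@np.array(p['tool_from_camera'])
def cloud(cam,save=None):
    p,T=c2w(cam); im,d=optics.capture(cam)
    if save: cv2.imwrite('pics/'+save,im[:,:,::-1])
    v,u=np.mgrid[:384,:512]
    n=cv2.undistortPoints(np.stack([u,v],-1).reshape(-1,1,2).astype(float),np.array(p['K'],float),np.array(p['dist'],float)).reshape(384,512,2)
    P=np.dstack([n*d[...,None],d])@T[:3,:3].T+T[:3,3]
    P[d==0]=np.nan
    return im,P
E
python3 - <<'E'
from h import *
s=sense(); print(s)
for c in ['scene','top']:
    im,P=cloud(c,c+'0.png')
    for q in ['tray','tray_grip','nest','fence','axle','lever_grip','vial0','bottle','tub']:
        for r in cut_out(c,q)[:2]:
            m=r['mask']; X=P[m]; X=X[~np.isnan(X[:,0])]
            print(c,q,round(r['conf'],2),np.round(r['at']),m.sum(),np.round(np.median(X,0)) if len(X) else 0,np.round(np.percentile(X,[2,98],axis=0)).tolist() if len(X) else 0)
np.set_printoptions(suppress=True)
for c in ['scene','top','wrist']: print(c2w(c)[1].round(2))
E
```

```text
pics
{'time': 0.0, 'joint_positions': array([-1.41011756e+00,  8.79842887e-02,  1.37223772e+00, -3.21566360e-05,
        1.68358209e+00, -1.03077697e-01]), 'joint_vel': array([ 0.00135027, -0.0022777 ,  0.00021344,  0.00200614, -0.00027142,
        0.00148843]), 'tau': array([ 2.15772452e-03, -3.40171766e+01, -3.02423501e+01,  7.21268984e-02,
        3.30118812e-02, -1.76245230e-04]), 'ee_pos': array([ 143.29960433, -530.4448609 ,  204.29655486]), 'ee_rot': array([-3.13938967e+00, -1.95755576e-04,  2.63752664e-01]), 'contact_force': array([-0.36632176, -0.53362435, -0.29205425]), 'torque': array([-0.01530595, -0.01086239, -0.01400711]), 'grip_force': 0.0, 'opening': 94.17957647630814}
scene tray 0.9 [176. 282.] 2335 [490. 360.  12.] [[366.0, 263.0, 0.0], [600.0, 463.0, 67.0]]
scene tray_grip 0.76 [176. 279.] 2331 [488. 361.  11.] [[366.0, 264.0, -0.0], [600.0, 463.0, 68.0]]
scene tray_grip 0.46 [300. 185.] 192 [ 683. -348.   38.] [[666.0, -383.0, -1.0], [716.0, -332.0, 53.0]]
scene nest 0.63 [238. 196.] 1089 [715. -14.  56.] [[623.0, -139.0, 1.0], [774.0, 129.0, 254.0]]
scene nest 0.
[... 1145 characters left out ...]
tle 0.71 [364. 227.] 359 [ 478. -362.   34.] [[456.0, -404.0, -1.0], [510.0, -339.0, 109.0]]
top tub 0.61 [128. 230.] 2909 [490. 353.   8.] [[377.0, 255.0, -1.0], [602.0, 446.0, 72.0]]
top tub 0.57 [255. 155.] 1767 [703. -40. 152.] [[622.0, -183.0, 2.0], [775.0, 117.0, 260.0]]
[[  -0.6    -0.4     0.7  -440.53]
 [  -0.8     0.32   -0.5   716.46]
 [  -0.02   -0.86   -0.51  904.04]
 [   0.      0.      0.      1.  ]]
[[  -0.02   -0.98    0.18  365.59]
 [  -1.      0.02    0.    -21.99]
 [  -0.01   -0.18   -0.98 1379.58]
 [   0.      0.      0.      1.  ]]
[[   0.26   -0.94   -0.22  208.24]
 [  -0.97   -0.25   -0.06 -514.19]
 [  -0.      0.23   -0.97  384.93]
 [   0.      0.      0.      1.  ]]
```

```bash
python3 - <<'E'
import cv2,numpy as np
a=cv2.imread('pics/top0.png')[60:300,60:420]; b=cv2.imread('pics/scene0.png')[120:360,80:380]
a=cv2.resize(a,(800,533),interpolation=3); cv2.imwrite('pics/a.png',a)
cv2.imwrite('pics/b.png',cv2.resize(b,(750,600),interpolation=3))
E
```

```text
(no output)
```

View pics/a.png

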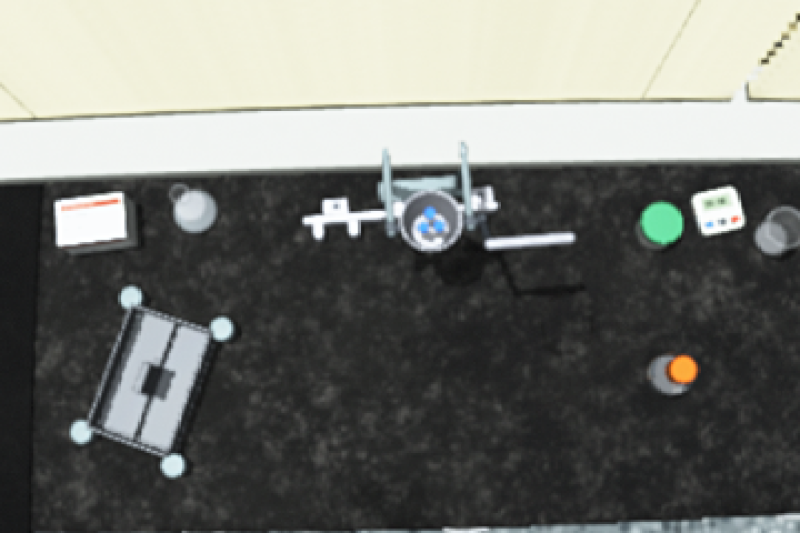

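View pics/b.png

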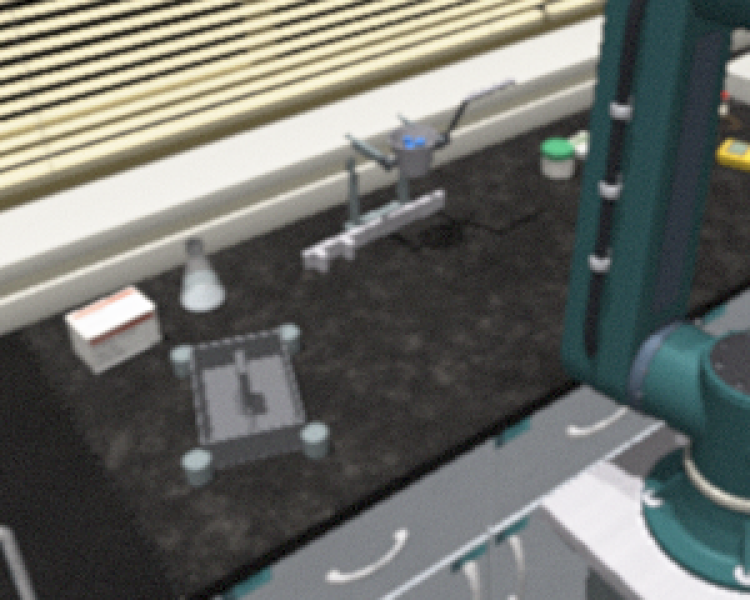

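Top crop shows the tray bumpers at (131,297), (221,328), (80,432), (173,465). The nest teeth are at about (318,230) and (353,230), the cup is at (430,222) with blue-capped vials, and the lever bar runs from (487,243) to (575,238). I'll measure all of these.

```bash
cat >> h.py <<'E'
def ray(cam,uv,z):
    p,T=c2w(cam); n=cv2.undistortPoints(np.array(uv,float).reshape(-1,1,2),np.array(p['K'],float),np.array(p['dist'],float)).reshape(-1,2)
    d=np.c_[n,np.ones(len(n))]@T[:3,:3].T; o=T[:3,3]
    return o+d*((z-o[2])/d[:,2])[:,None]
E
python3 - <<'E'
from h import *
np.set_printoptions(suppress=True,precision=1)
f=lambda L:np.array(L)/2.222+60
B=ray('top',f([(131,297),(221,328),(80,432),(173,465)]),31);print(B,B.mean(0))
print('sides',[np.linalg.norm(B[i]-B[j]) for i,j in[(0,1),(2,3),(0,2),(1,3)]])
d=(B[0]+B[1]-B[2]-B[3]);print('yaw',np.arctan2(d[1],d[0]))
print('teeth',ray('top',f([(318,230),(353,230)]),30))
print('cup rim',ray('top',f([(431,222)]),193))
im,P=cloud('top')
# fence near face & lever via cloud
Q=P.reshape(-1,3);ok=~np.isnan(Q[:,0]);Q=Q[ok]
m=(Q[:,2]>22)&(Q[:,2]<40)&(Q[:,0]>600)&(Q[:,0]<760)&(Q[:,1]>-250)&(Q[:,1]<160);print(m.sum());F=Q[m]
for y in range(-220,150,15):
    s=F[abs(F[:,1]-y)<7.5]
    if len(s):print(y,len(s),np.percentile(s[:,0],[5,50,95]))
m=(Q[:,2]>225)&(Q[:,2]<290)&(Q[:,0]>560)&(Q[:,0]<680)&(Q[:,1]>-250)&(Q[:,1]<-80);L=Q[m];print(len(L),L.mean(0),L.min(0),L.max(0),np.polyfit(L[:,1],L[:,0],1))
m=(Q[:,2]>60)&(Q[:,0]>440)&(Q[:,0]<540)&(Q[:,1]>300)&(Q[:,1]<400);G=Q[m];print('grip',len(G),G.mean(0),G.min(0),G.max(0))
E
```

```text
[[609.  383.2  31. ]
 [562.  253.   31. ]
 [419.5 453.1  31. ]
 [373.1 319.3  31. ]] [490.9 352.1  31. ]
sides [np.float64(138.4332292047183), np.float64(141.55811514082816), np.float64(202.00575390822257), np.float64(200.16082860302444)]
yaw -0.3455234517723449
teeth [[698.9 116.2  30. ]
 [697.6  66.7  30. ]]
cup rim [[665.2 -41.1 193. ]]
240
-130 17 [725.4 729.2 732.8]
-115 17 [725.  728.7 733.4]
-100 5 [724.1 730.3 733.5]
-85 7 [723.  725.8 731.4]
5 10 [718.3 723.1 727. ]
20 6 [717.8 720.3 723.9]
35 19 [715.  719.7 724.7]
50 19 [715.4 721.1 725. ]
65 39 [694.2 709.6 722.2]
80 17 [712.8 715.7 721.7]
95 18 [712.8 716.3 721.9]
110 36 [690.8 710.2 719.6]
125 27 [695.  713.1 720.1]
140 3 [711.4 714.1 716.5]
191 [ 626.  -150.5  256.2] [ 617.7 -204.8  225.4] [ 644.2 -102.8  265.1] [ -0.  623.4]
grip 75 [489.4 351.1  76.9] [468.6 342.4  60.1] [510.7 361.3  84.6]
```

```bash
cat >> h.py <<'E'
def plan(targets,start=None):
    "targets: x,y,z,yaw (tool down); prints normalised move per call"
    if start is None:
        s=sense(); p=np.array(s['ee_pos']); M=R.from_euler('xyz',s['ee_rot'])
    else: p=np.array(start[:3],float); M=R.from_euler('xyz',[np.pi,0,start[3]])
    for t in targets:
        N=R.from_euler('xyz',[np.pi,0,t[3]]); d=M.inv().apply(np.array(t[:3])-p)/200; w=(M.inv()*N).as_rotvec()/.5
        print(np.round(d,4).tolist(),np.round(w,4).tolist(), 'j6~',round(np.arctan2(t[1],t[0])+1.571-t[3],2)); p=np.array(t[:3],float);M=N
def rel(poses,c=None):
    "all rows from one start"
    s=sense(); p=np.array(s['ee_pos']); M=R.from_euler('xyz',s['ee_rot'])
    for t in poses:
        N=R.from_euler('xyz',[np.pi,0,t[3]]); print(np.round(M.inv().apply(np.array(t[:3])-p)/200,4).tolist(),np.round((M.inv()*N).as_rotvec()/.5,4).tolist())
E
python3 - <<'E'
from h import *
plan([(290,-420,240,.76),(400,-250,240,1.25),(430,-60,240,1.74),(430,120,240,2.23),(490,290,240,2.70),(490.5,351.5,200,2.796)])
E
```

```text
[0.8523, -0.3447, -0.1725] [0.0002, 0.0001, -0.9924] j6~ -0.16
[0.9842, -0.2372, -0.0] [0.0, 0.0, -0.98] j6~ -0.24
[0.9488, -0.1572, -0.0] [-0.0, 0.0, -0.98] j6~ -0.31
[0.8871, 0.1516, 0.0] [0.0, 0.0, -0.98] j6~ -0.39
[0.4882, 0.7578, 0.0] [0.0, 0.0, -0.94] j6~ -0.59
[0.1292, 0.2791, 0.2] [0.0, 0.0, -0.192] j6~ -0.6
```

Call:
apply_moves([
  {"x": 0.852,"y": -0.345,"z": -0.175,"az": -0.99,"hand": 0.0},
  {"x": 0.852,"y": -0.345,"z": -0.175,"az": -0.99,"hand": 0.0},
  {"x": 0.852,"y": -0.345,"z": -0.175,"az": -0.99,"hand": 0.0},
  {"x": 0.852,"y": -0.345,"z": -0.175,"az": -0.99,"hand": 0.0},
  {"x": 0.852,"y": -0.345,"z": -0.175,"az": -0.99,"hand": 0.0},
])

```text
$.series[0]: bad value
```

Call:
apply_moves([
  {"x": 0.984,"y": -0.237,"z": 0,"az": -0.98},
  {"x": 0.984,"y": -0.237,"z": 0,"az": -0.98},
  {"x": 0.984,"y": -0.237,"z": 0,"az": -0.98},
  {"x": 0.984,"y": -0.237,"z": 0,"az": -0.98},
  {"x": 0.984,"y": -0.237,"z": 0,"az": -0.98},
])

```text
$.series[0]: bad value
```

Call:
apply_moves([
  {"x": 0.949,"y": -0.157,"z": 0,"az": -0.98},
  {"x": 0.949,"y": -0.157,"z": 0,"az": -0.98},
  {"x": 0.949,"y": -0.157,"z": 0,"az": -0.98},
  {"x": 0.949,"y": -0.157,"z": 0,"az": -0.98},
  {"x": 0.949,"y": -0.157,"z": 0,"az": -0.98},
])

```text
$.series[0]: bad value
```

Call:
apply_moves([
  {"x": 0.887,"y": 0.152,"z": 0,"az": -0.98},
  {"x": 0.887,"y": 0.152,"z": 0,"az": -0.98},
  {"x": 0.887,"y": 0.152,"z": 0,"az": -0.98},
  {"x": 0.887,"y": 0.152,"z": 0,"az": -0.98},
  {"x": 0.887,"y": 0.152,"z": 0,"az": -0.98},
])

```text
$.series[0]: bad value
```

Call:
apply_moves([
  {"x": 0.488,"y": 0.758,"z": 0,"az": -0.94},
  {"x": 0.488,"y": 0.758,"z": 0,"az": -0.94},
  {"x": 0.488,"y": 0.758,"z": 0,"az": -0.94},
  {"x": 0.488,"y": 0.758,"z": 0,"az": -0.94},
  {"x": 0.488,"y": 0.758,"z": 0,"az": -0.94},
  {"x": 0.488,"y": 0.758,"z": 0,"az": -0.94},
])

```text
$.series[0]: bad value
```

Call:
apply_moves([
  {"x": 0.852,"y": -0.345,"z": -0.175,"ax": 0,"ay": 0,"az": -0.99,"hand": 0.0},
  {"x": 0.852,"y": -0.345,"z": -0.175,"ax": 0,"ay": 0,"az": -0.99,"hand": 0.0},
  {"x": 0.852,"y": -0.345,"z": -0.175,"ax": 0,"ay": 0,"az": -0.99,"hand": 0.0},
  {"x": 0.852,"y": -0.345,"z": -0.175,"ax": 0,"ay": 0,"az": -0.99,"hand": 0.0},
  {"x": 0.852,"y": -0.345,"z": -0.175,"ax": 0,"ay": 0,"az": -0.99,"hand": 0.0},
])

```text
time: 1.55
ee_pos: [293.3, -417.9, 242.3]
ee_rot: [3.138, -0.001, 0.765]
contact_force: [-0.4, -0.3, 0.5]
opening: 57.4
grip_force: 0.0
```

Call:
apply_moves([
  {"x": 0.984,"y": -0.237,"z": 0,"ax": 0,"ay": 0,"az": -0.98,"hand": 0},
  {"x": 0.984,"y": -0.237,"z": 0,"ax": 0,"ay": 0,"az": -0.98,"hand": 0},
  {"x": 0.984,"y": -0.237,"z": 0,"ax": 0,"ay": 0,"az": -0.98,"hand": 0},
  {"x": 0.984,"y": -0.237,"z": 0,"ax": 0,"ay": 0,"az": -0.98,"hand": 0},
  {"x": 0.984,"y": -0.237,"z": 0,"ax": 0,"ay": 0,"az": -0.98,"hand": 0},
])

```text
time: 2.05
ee_pos: [402.0, -246.5, 240.5]
ee_rot: [3.141, -0.002, 1.256]
contact_force: [-0.1, -0.9, -0.1]
opening: 47.0
grip_force: 0.0
```

Call:
apply_moves([
  {"x": 0.949,"y": -0.157,"z": 0,"ax": 0,"ay": 0,"az": -0.98,"hand": 0},
  {"x": 0.949,"y": -0.157,"z": 0,"ax": 0,"ay": 0,"az": -0.98,"hand": 0},
  {"x": 0.949,"y": -0.157,"z": 0,"ax": 0,"ay": 0,"az": -0.98,"hand": 0},
  {"x": 0.949,"y": -0.157,"z": 0,"ax": 0,"ay": 0,"az": -0.98,"hand": 0},
  {"x": 0.949,"y": -0.157,"z": 0,"ax": 0,"ay": 0,"az": -0.98,"hand": 0},
])

```text
time: 2.55
ee_pos: [430.6, -57.5, 240.5]
ee_rot: [3.141, -0.001, 1.744]
contact_force: [0.0, -0.4, -0.1]
opening: 47.4
grip_force: 0.0
```

Call:
apply_moves([
  {"x": 0.887,"y": 0.152,"z": 0,"ax": 0,"ay": 0,"az": -0.98,"hand": 0},
  {"x": 0.887,"y": 0.152,"z": 0,"ax": 0,"ay": 0,"az": -0.98,"hand": 0},
  {"x": 0.887,"y": 0.152,"z": 0,"ax": 0,"ay": 0,"az": -0.98,"hand": 0},
  {"x": 0.887,"y": 0.152,"z": 0,"ax": 0,"ay": 0,"az": -0.98,"hand": 0},
  {"x": 0.887,"y": 0.152,"z": 0,"ax": 0,"ay": 0,"az": -0.98,"hand": 0},
  {"x": 0.887,"y": 0.152,"z": 0,"ax": 0,"ay": 0,"az": -0.98,"hand": 0},
])

```text
time: 3.15
ee_pos: [431.2, 118.3, 240.1]
ee_rot: [-3.14, 0.001, 2.227]
contact_force: [-0.4, -0.7, 0.0]
opening: 46.9
grip_force: 0.0
```

```bash
python3 - <<'E'
from h import *
im,P=cloud('wrist','w1.png')
for c in['nest','fence']:
  for r in cut_out('wrist',c)[:2]: print(c,r['conf'],r['at'],r['mask'].sum())
np.save('P1.npy',P)
plan([(490,290,240,2.70),(490.5,351.5,180,2.796)])
E
```

```text
[0.5037, 0.7574, 0.0009] [-0.0015, 0.0011, -0.9497] j6~ -0.59
[0.1292, 0.2791, 0.3] [0.0, 0.0, -0.192] j6~ -0.6
```

View pics/w1.png

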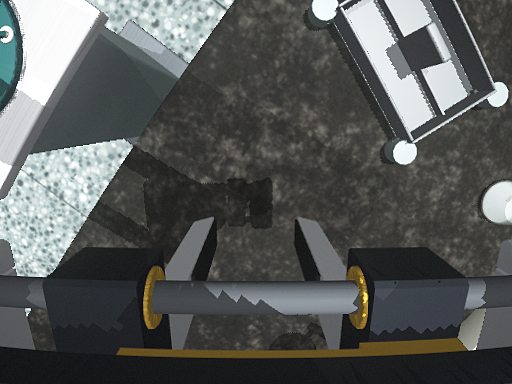

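Picture: the tray is at the upper right with its near-right bumper at (404,152), and the fingers are at the bottom. Image up is tool +x. I'll choose a pose that shows the nest from close by.

```bash
python3 - <<'E'
from h import *
p=optics.camera_params('wrist');TC=np.array(p['tool_from_camera']);print(TC.round(1).tolist(),np.array(p['K']).tolist())
W=np.array([[698,116,30],[697,66,30],[725,-100,30],[620,-150,256.]])
for x,y,z,yaw in [(500,60,220,1.25),(500,60,240,0.9),(530,80,220,1.25),(530,60,240,1.3)]:
    T=np.eye(4);T[:3,:3]=R.from_euler('xyz',[np.pi,0,yaw]).as_matrix();T[:3,3]=x,y,z
    C=np.linalg.inv(T@TC);q=W@C[:3,:3].T+C[:3,3]
    print((x,y,z,yaw),cv2.projectPoints(q,np.zeros(3),np.zeros(3),np.array(p['K']),np.array(p['dist']))[0].reshape(-1,2).round().tolist())
plan([(480,70,220,1.75),(530,60,220,1.25)])
E
```

```text
[[0.0, -1.0, -0.2, 65.7], [1.0, 0.0, 0.0, 0.1], [-0.0, -0.2, 1.0, -179.4], [0.0, 0.0, 0.0, 1.0]] [[314.00429168707745, 0.0, 255.20958993340582], [0.0, 314.00429168707745, 193.04297205337988], [0.0, 0.0, 1.0]]
(500, 60, 220, 1.25) [[404.0, 77.0], [412.0, 119.0], [457.0, 237.0], [503.0, 452.0]]
(500, 60, 240, 0.9) [[358.0, 33.0], [381.0, 68.0], [467.0, 162.0], [565.0, 350.0]]
(530, 80, 220, 1.25) [[383.0, 101.0], [392.0, 143.0], [438.0, 258.0], [466.0, 481.0]]
(530, 60, 240, 1.3) [[376.0, 92.0], [383.0, 133.0], [423.0, 247.0], [440.0, 452.0]]
[-0.3386, 0.0483, 0.1019] [-0.0009, 0.0016, 0.9503] j6~ -0.03
[-0.0938, 0.2371, 0.0] [0.0, -0.0, 1.0] j6~ 0.43
```

Call:
apply_moves([
  {"x": -0.34,"y": 0.05,"z": 0.1,"ax": 0,"ay": 0,"az": 0.95,"hand": 0},
  {"x": -0.34,"y": 0.05,"z": 0.1,"ax": 0,"ay": 0,"az": 0.95,"hand": 0},
  {"x": -0.34,"y": 0.05,"z": 0.1,"ax": 0,"ay": 0,"az": 0.95,"hand": 0},
  {"x": -0.34,"y": 0.05,"z": 0.1,"ax": 0,"ay": 0,"az": 0.95,"hand": 0},
])

```text
time: 3.7
ee_pos: [480.5, 70.0, 219.9]
ee_rot: [-3.14, 0.0, 1.749]
contact_force: [0.1, -0.7, 0.3]
opening: 47.0
grip_force: 0.0
```

Call:
apply_moves([
  {"x": -0.09,"y": 0.24,"z": 0,"ax": 0,"ay": 0,"az": 1,"hand": 0},
  {"x": -0.09,"y": 0.24,"z": 0,"ax": 0,"ay": 0,"az": 1,"hand": 0},
  {"x": -0.09,"y": 0.24,"z": 0,"ax": 0,"ay": 0,"az": 1,"hand": 0},
  {"x": -0.09,"y": 0.24,"z": 0,"ax": 0,"ay": 0,"az": 1,"hand": 0},
  {"x": -0.09,"y": 0.24,"z": 0,"ax": 0,"ay": 0,"az": 1,"hand": 0},
])

```text
time: 4.2
ee_pos: [530.8, 62.5, 220.8]
ee_rot: [3.141, 0.0, 1.255]
contact_force: [0.3, 0.2, 0.9]
opening: 47.1
grip_force: 0.0
```

```bash
python3 - <<'E'
from h import *
im,P=cloud('wrist','w2.png')
np.save('P2.npy',P)
c=im[60:280,320:500,::-1]; cv2.imwrite('pics/w2c.png',cv2.resize(c,None,fx=2.7,fy=2.7,interpolation=3))
s=sense();print(s['ee_pos'],s['ee_rot'])
plan([(490,160,240,1.75),(480,250,240,2.25),(490,340,180,2.70),(490.5,351.5,160,2.796)])
E
```

```text
[530.66642381  62.57741661 220.8294053 ] [3.14091574e+00 2.36713508e-05 1.25561982e+00]
[0.4001, -0.3442, -0.0961] [0.0013, 0.0004, -0.9888] j6~ 0.14
[0.4517, 0.031, 0.0] [-0.0, 0.0, -1.0] j6~ -0.2
[0.3187, 0.3216, 0.3] [-0.0, 0.0, -0.9] j6~ -0.52
[0.0223, 0.0531, 0.1] [0.0, 0.0, -0.192] j6~ -0.6
```

View pics/w2c.png

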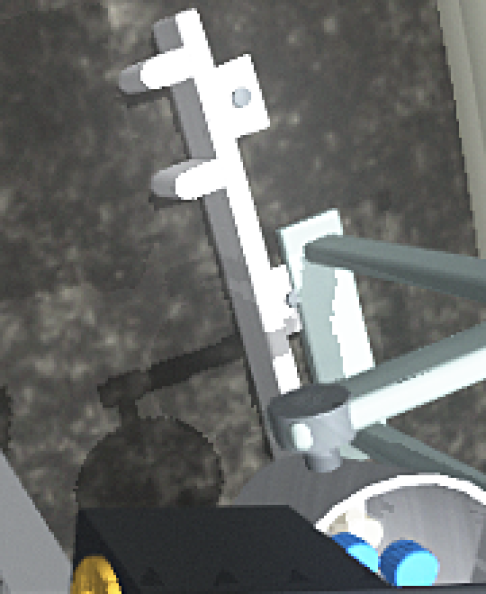

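The crop shows the tooth noses at about (140,76) and (178,187), with the fence's near top edge running from (178,20) to (285,390). I'll fit them from depth.

```bash
python3 - <<'E'
from h import *
np.set_printoptions(suppress=True,precision=1)
P=np.load('P2.npy')
f=lambda L:np.array(L)/2.7+[320,60]
s=ray('wrist',f([(140,76),(178,187),(178,25),(225,187),(272,370)]),30);print(s)
Q=P.reshape(-1,3);m=(abs(Q[:,2]-30)<3)&(Q[:,0]>660)&(Q[:,0]<760)&(Q[:,1]>-60)&(Q[:,1]<170);F=Q[m];print(len(F),np.median(F[:,2]))
for y in range(-40,160,5):
    t=F[abs(F[:,1]-y)<2.5]
    if len(t):print(y,len(t),t[:,0].min(),np.median(t[:,0]),t[:,0].max())
T=F[F[:,0]<704];
for a,b in((60,80),(100,130),(50,100)):
    t=T[(T[:,1]>a)&(T[:,1]<b)];print(len(t),t.mean(0),t.min(0),t.max(0))
E
```

```text
[[690.3 118.   30. ]
 [695.1  67.6  30. ]
 [711.4 133.6  30. ]
 [715.5  61.3  30. ]
 [719.6 -27.   30. ]]
1628 29.921769857943445
-40 5 721.4785723042183 722.2581101633164 727.2028493616278
-35 34 720.8596022167808 725.0912878576515 731.3635047737903
-30 31 720.3795787513292 725.5776138530946 730.8324978498647
-25 33 719.3649040552644 724.6487159693389 730.3236869066345
-20 32 719.8445508245352 723.9970316453138 729.6108654054524
-15 31 720.1594435114091 723.7610314354663 728.8199148449087
-10 30 719.9289240149866 723.7523089453168 728.803793887442
-5 32 719.4012767479566 723.8836706239335 728.6164430839898
0 31 719.1045311214698 722.7852734812263 728.1666557449518
5 32 718.5543563455359 722.7779297058073 727.5579591290001
10 36 718.0947221714189 723.2862499929092 756.9839215349489
15 42 717.9084931064637 724.0395016049408 755.7193694745308
20 46 717.6503270597132 724.8321774103933 759.9425709501961
25 34 717.8649224737144 721.3453556936417 726.7087916560706
30 31 717.0948949342073 721.1424224276141 726.8309759218273
35 36 716.3295058995457 720.3250384168839 726.0113335710477
40 36 7
[... 742 characters left out ...]
075187303 722.3468075953379
105 35 713.0054369842832 716.954572196625 721.4439448146893
110 45 694.1282270312524 715.5765870525067 722.2914931100689
115 120 690.2103691996966 705.4884258022228 722.1543042587266
120 118 690.5645824923301 705.6674734425228 721.630130792703
125 55 694.1335041421987 713.8356446532378 721.033128555833
130 39 711.42419343498 715.6225090500643 720.9048192697456
135 36 711.2336068267679 715.4444599394582 720.6855493969431
140 7 712.5261533978355 716.210273916065 720.8903447691646
97 [698.6  67.7  30.1] [692.6  61.6  27.5] [704.   73.9  32.5]
125 [697.2 117.6  30. ] [690.2 111.5  27.1] [703.8 123.7  32.6]
97 [698.6  67.7  30.1] [692.6  61.6  27.5] [704.   73.9  32.5]
```

Call:
apply_moves([
  {"x": 0.4,"y": -0.344,"z": -0.096,"ax": 0,"ay": 0,"az": -0.989,"hand": 0},
  {"x": 0.4,"y": -0.344,"z": -0.096,"ax": 0,"ay": 0,"az": -0.989,"hand": 0},
  {"x": 0.4,"y": -0.344,"z": -0.096,"ax": 0,"ay": 0,"az": -0.989,"hand": 0},
  {"x": 0.4,"y": -0.344,"z": -0.096,"ax": 0,"ay": 0,"az": -0.989,"hand": 0},
])

```text
time: 4.65
ee_pos: [489.6, 162.3, 241.0]
ee_rot: [3.139, -0.0, 1.758]
contact_force: [-0.0, -0.6, -0.8]
opening: 46.9
grip_force: 0.0
```

Call:
apply_moves([
  {"x": 0.452,"y": 0.031,"z": 0,"ax": 0,"ay": 0,"az": -1,"hand": 0},
  {"x": 0.452,"y": 0.031,"z": 0,"ax": 0,"ay": 0,"az": -1,"hand": 0},
  {"x": 0.452,"y": 0.031,"z": 0,"ax": 0,"ay": 0,"az": -1,"hand": 0},
  {"x": 0.452,"y": 0.031,"z": 0,"ax": 0,"ay": 0,"az": -1,"hand": 0},
])

```text
time: 5.05
ee_pos: [479.9, 251.7, 239.8]
ee_rot: [3.141, 0.0, 2.257]
contact_force: [0.5, 0.7, 0.3]
opening: 47.0
grip_force: 0.0
```

Call:
apply_moves([
  {"x": 0.319,"y": 0.322,"z": 0.2,"ax": 0,"ay": 0,"az": -0.9,"hand": 0},
  {"x": 0.319,"y": 0.322,"z": 0.2,"ax": 0,"ay": 0,"az": -0.9,"hand": 0},
  {"x": 0.319,"y": 0.322,"z": 0.2,"ax": 0,"ay": 0,"az": -0.9,"hand": 0},
  {"x": 0.319,"y": 0.322,"z": 0.2,"ax": 0,"ay": 0,"az": -0.9,"hand": 0},
  {"x": 0.319,"y": 0.322,"z": 0.2,"ax": 0,"ay": 0,"az": -0.9,"hand": 0},
])

```text
time: 5.55
ee_pos: [490.8, 340.5, 200.4]
ee_rot: [3.141, 0.001, 2.696]
contact_force: [0.8, -0.0, 0.4]
opening: 47.3
grip_force: 0.0
```

```bash
python3 - <<'E'
from h import *
np.set_printoptions(suppress=True,precision=1)
im,P=cloud('wrist','w3.png'); np.save('P3.npy',P)
Q=P.reshape(-1,3);Q=Q[~np.isnan(Q[:,0])]
m=(Q[:,2]>68)&(Q[:,2]<90)&(np.hypot(Q[:,0]-490,Q[:,1]-352)<40);G=Q[m]
print(len(G));
if len(G):
  r=cv2.minAreaRect(G[:,:2].astype(np.float32));print(r,np.median(G[:,2]))
# tray wall tops
m=(abs(Q[:,2]-45)<4)&(np.hypot(Q[:,0]-490,Q[:,1]-352)<140);W=Q[m];print(len(W),cv2.minAreaRect(W[:,:2].astype(np.float32)))
s=sense();print(s['ee_pos'],s['ee_rot'])
E
```

```text
537
((494.02459716796875, 353.8252868652344), (11.945085525512695, 44.1590690612793), 70.35954284667969) 79.86426068773142
1965 ((493.0743103027344, 353.9845886230469), (123.93682861328125, 183.85484313964844), 70.40235137939453)
[491.  340.3 200.8] [3.1 0.  2.7]
```

View pics/w3.png

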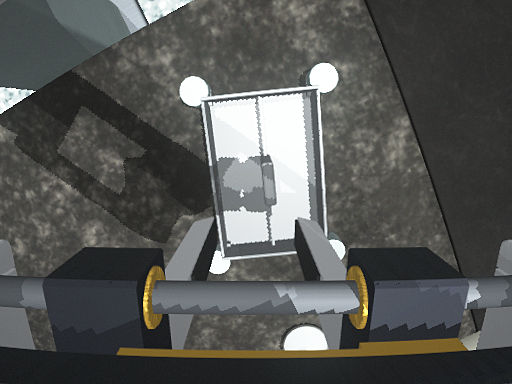

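Picture: the tray lies between the fingers with its grip at (268,182). Depth puts the grip at (494,354) with its top at 80 mm, as it should be, and yaw 2.80. The nest is at about (697.4,92.6), ψ≈0.053.

```bash
python3 - <<'E'
from h import *
plan([(494,353.8,50,2.799),(494,353.8,170,2.799)])
E
```

```text
[0.0164, 0.0666, 0.7542] [0.0025, 0.0027, -0.2064] j6~ -0.61
[0.0, 0.0, -0.6] [0.0, 0.0, 0.0] j6~ -0.61
```

Call:
apply_moves([
  {"x": 0.016,"y": 0.067,"z": 0.3,"ax": 0,"ay": 0,"az": -0.206,"hand": 0},
  {"x": 0.016,"y": 0.067,"z": 0.4,"ax": 0,"ay": 0,"az": -0.206,"hand": 0},
  {"x": 0.016,"y": 0.067,"z": 0.6,"ax": 0,"ay": 0,"az": -0.206,"hand": 0},
  {"x": 0.016,"y": 0.067,"z": 0.755,"ax": 0,"ay": 0,"az": -0.206,"hand": 0},
  {"x": 0.016,"y": 0.067,"z": 0.755,"ax": 0,"ay": 0,"az": -0.206,"hand": 0},
])

```text
time: 6.1
ee_pos: [490.6, 351.4, 44.0]
ee_rot: [-3.134, -0.006, 2.799]
contact_force: [-0.5, -0.2, -0.2]
opening: 47.3
grip_force: 0.0
```

Call:
apply_moves([
  {"x": 0,"y": 0,"z": 0,"ax": 0,"ay": 0,"az": 0,"hand": -1},
  {"x": 0,"y": 0,"z": 0,"ax": 0,"ay": 0,"az": 0,"hand": -1},
  {"x": 0,"y": 0,"z": 0,"ax": 0,"ay": 0,"az": 0,"hand": -1},
  {"x": 0,"y": 0,"z": 0,"ax": 0,"ay": 0,"az": 0,"hand": -1},
  {"x": 0,"y": 0,"z": 0,"ax": 0,"ay": 0,"az": 0,"hand": -1},
  {"x": 0,"y": 0,"z": 0,"ax": 0,"ay": 0,"az": 0,"hand": -1},
], squeeze=40)

```text
time: 6.7
ee_pos: [494.0, 354.2, 50.1]
ee_rot: [3.141, 0.002, 2.801]
contact_force: [-0.5, -1.2, 4.6]
opening: 11.8
grip_force: 40.0
```

```bash
python3 - <<'E'
from h import *
s=sense();print(s['ee_pos'],s['ee_rot'],s['opening'],s['grip_force'])
plan([(500,330,125,2.82),(560,210,125,3.19),(560,165,125,3.195)])
E
```

```text
[494.01414517 354.1824659   50.10927658] [3.14099102e+00 1.57647361e-03 2.80102919e+00] 11.84893820672926 39.99965786933899
[-0.0692, -0.1037, -0.3744] [0.0012, 0.0032, -0.0379] j6~ -0.67
[-0.4743, -0.4744, -0.0] [0.0, 0.0, -0.74] j6~ -1.26
[0.0109, -0.2247, -0.0] [-0.0, 0.0, -0.01] j6~ -1.34
```

Call:
apply_moves([
  {"x": -0.03,"y": -0.05,"z": -0.19,"ax": 0,"ay": 0,"az": -0.02,"hand": -1},
  {"x": -0.07,"y": -0.104,"z": -0.374,"ax": 0,"ay": 0,"az": -0.038,"hand": -1},
  {"x": -0.07,"y": -0.104,"z": -0.374,"ax": 0,"ay": 0,"az": -0.038,"hand": -1},
])

```text
time: 7.0
ee_pos: [503.0, 330.4, 128.7]
ee_rot: [3.135, 0.008, 2.819]
contact_force: [1.0, 0.2, -2.7]
opening: 11.8
grip_force: 40.0
```

Call:
apply_moves([
  {"x": -0.08,"y": -0.08,"z": 0,"ax": 0,"ay": 0,"az": -0.12,"hand": -1},
  {"x": -0.2,"y": -0.2,"z": 0,"ax": 0,"ay": 0,"az": -0.32,"hand": -1},
  {"x": -0.33,"y": -0.33,"z": 0,"ax": 0,"ay": 0,"az": -0.52,"hand": -1},
  {"x": -0.43,"y": -0.43,"z": 0,"ax": 0,"ay": 0,"az": -0.68,"hand": -1},
  {"x": -0.474,"y": -0.474,"z": 0,"ax": 0,"ay": 0,"az": -0.74,"hand": -1},
  {"x": -0.474,"y": -0.474,"z": 0,"ax": 0,"ay": 0,"az": -0.74,"hand": -1},
])

```text
time: 7.6
ee_pos: [559.1, 208.4, 120.0]
ee_rot: [-3.14, -0.005, -3.096]
contact_force: [0.2, 0.8, -4.5]
opening: 11.5
grip_force: 40.0
```

```bash
python3 - <<'E'
from h import *
s=sense();print(s['ee_pos'],s['ee_rot'],s['opening'],s['contact_force'])
n=np.array([697.4,92.6]);psi=.053;c,sn=np.cos(psi),np.sin(psi);Rm=np.array([[c,-sn],[sn,c]])
a=n+Rm@[-115,70];b=n+Rm@[-101,70];print(a,b)
plan([(*a,85,np.pi+psi)])
plan([(*a,56,np.pi+psi)],start=(*a,85,np.pi+psi))
E
```

```text
[559.06247516 208.44820126 120.03676214] [-3.14045628 -0.00468511 -3.09590291] 11.535844553789646 [ 0.1538354   0.84087512 -4.51645228]
[578.85321635 156.40956109] [592.83355795 157.15121376]
[-0.0878, -0.2642, 0.1751] [-0.0022, -0.0094, -0.0146] j6~ -1.36
[0.0, -0.0, 0.145] [0.0, 0.0, 0.0] j6~ -1.36
```

Call:
apply_moves([
  {"x": -0.04,"y": -0.13,"z": 0.08,"ax": 0,"ay": 0,"az": -0.01,"hand": -1},
  {"x": -0.075,"y": -0.23,"z": 0.15,"ax": 0,"ay": 0,"az": -0.015,"hand": -1},
  {"x": -0.088,"y": -0.264,"z": 0.175,"ax": 0,"ay": 0,"az": -0.015,"hand": -1},
  {"x": -0.088,"y": -0.264,"z": 0.175,"ax": 0,"ay": 0,"az": -0.015,"hand": -1},
  {"x": -0.088,"y": -0.264,"z": 0.175,"ax": 0,"ay": 0,"az": -0.015,"hand": -1},
])

```text
time: 8.1
ee_pos: [579.4, 159.6, 88.3]
ee_rot: [3.14, -0.001, -3.085]
contact_force: [0.5, 0.1, -4.0]
opening: 11.9
grip_force: 40.0
```

```bash
python3 - <<'E'
from h import *
im,P=cloud('top','t2.png');cloud('wrist','w4.png')
s=sense();print(s['ee_pos'],s['ee_rot'],s['contact_force'])
cv2.imwrite('pics/t2c.png',cv2.resize(im[110:240,140:330,::-1],None,fx=4,fy=4,interpolation=3))
a=(578.9,156.4);plan([(*a,58,np.pi+.053)])
E
```

```text
[579.92293793 159.71956289  89.2682215 ] [ 3.14066950e+00  1.30524034e-03 -3.08416249e+00] [-0.52025109 -1.32522194 -5.19998094]
[0.0063, -0.0164, 0.1563] [0.0019, 0.0026, 0.0089] j6~ -1.36
```

View pics/t2c.png

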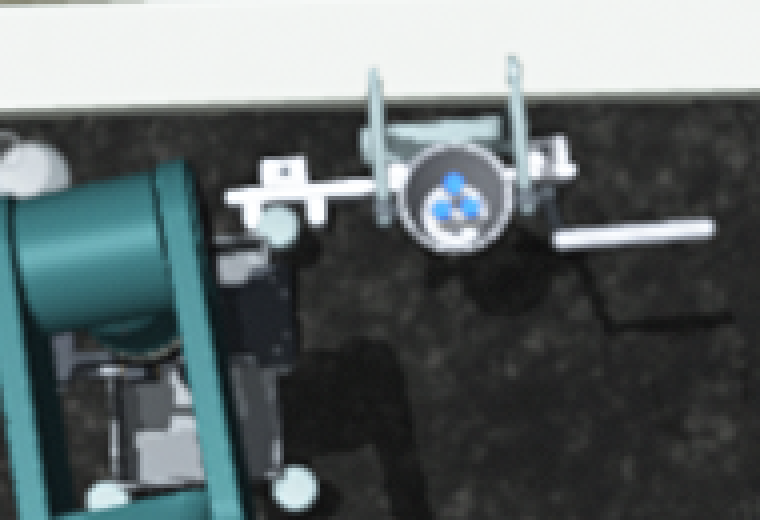

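Bumper at (278,225) is between the teeth at (251,215) and (318,212). I'll quantify it with height-corrected centroids.

```bash
python3 - <<'E'
from h import *
np.set_printoptions(suppress=True,precision=2)
im=cv2.imread('pics/t2.png').astype(int)  # BGR
# bumper far right ~ full px
u0,v0=140+278/4,110+225/4
hsv=cv2.cvtColor(im.astype(np.uint8),cv2.COLOR_BGR2HSV)
print(hsv[166,205:216].tolist()); print(hsv[161,195:226].tolist())
sub=im[158:175,200:220];m=(hsv[158:175,200:220,2]>120)&(hsv[158:175,200:220,1]>12)
print(m.astype(int))
vv,uu=np.nonzero(m);print(uu.mean()+200,vv.mean()+158)
print('bumper',ray('top',[(uu.mean()+200,vv.mean()+158)],70.3))
for z in (30,):
  print('row161-165 V',hsv[158:167,198:224,2])
s=sense();p=np.array(s['ee_pos'][:2]);y=s['ee_rot'][2]-np.pi;c,sn=np.cos(y),np.sin(y)
print('expected bumper',p+[c*100+sn*70,sn*100-c*70])
E
```

```text
[[93, 29, 229], [94, 28, 231], [94, 28, 230], [94, 28, 230], [92, 28, 229], [92, 28, 229], [94, 28, 230], [96, 31, 231], [94, 33, 208], [96, 36, 134], [96, 25, 52]]
[[75, 13, 38], [113, 15, 70], [105, 18, 116], [106, 23, 124], [106, 22, 126], [107, 20, 180], [105, 8, 248], [90, 1, 255], [90, 1, 255], [110, 6, 253], [108, 19, 178], [104, 28, 117], [99, 33, 131], [99, 33, 147], [97, 35, 154], [98, 35, 140], [98, 36, 107], [103, 24, 73], [105, 19, 53], [105, 11, 46], [108, 20, 65], [108, 19, 157], [107, 9, 249], [0, 0, 255], [0, 0, 255], [98, 4, 255], [106, 21, 158], [105, 23, 44], [90, 15, 34], [90, 6, 43], [90, 12, 42]]
[[0 0 0 0 0 0 0 0 0 0 0 0 0 0 0 0 0 0 0 0]
 [0 0 0 0 0 0 0 0 0 1 1 1 1 1 1 1 0 0 0 0]
 [0 0 0 0 0 1 1 1 1 1 1 0 0 0 0 1 1 0 0 0]
 [1 0 0 0 0 1 0 1 1 1 1 0 0 0 0 0 1 0 0 0]
 [1 0 0 0 0 1 1 1 1 1 1 1 1 0 0 0 1 0 0 0]
 [1 1 0 0 0 1 1 1 1 1 1 1 1 1 0 0 1 1 0 0]
 [1 1 0 0 0 1 1 1 1 1 1 1 1 1 0 0 0 1 0 0]
 [0 1 0 0 0 1 1 1 1 1 1 1 1 1 1 0 0 1 1 1]
 [0 1 0 0 1 1 1 1 1 1 1 1 1 1 1 0 0 0 1 1]
 [0 0 1 1 1 1 1 1 1 1 1 1 1 1 1 0 0 0 0 0]
 [0 0 1 1 1 1 1 1 1 1 1 1 1 1 0 0 0 0 0 0]

[... 655 characters left out ...]
 155  61  56]
 [124 126 180 248 255 255 253 178 117 131 147 154 140 107  73  53  46  65
  157 249 255 255 255 158  44  34]
 [ 57  65 143 244 255 255 253 186 154 192 206 211 204 178 136  81  41  49
  141 247 255 255 255 157  38  24]
 [ 43  50 133 244 255 255 253 229 210 226 228 228 226 220 197 150  69  47
  133 247 255 255 255 157  37  26]
 [ 41  44 126 244 255 255 247 234 229 229 229 228 227 228 225 192 104  48
  108 232 255 255 255 149  35  29]
 [ 47  41 100 225 255 255 239 230 229 229 228 227 227 229 228 205 126  50
   71 169 239 242 201 106  32  33]
 [ 49  40  64 165 247 247 230 229 231 230 230 229 229 230 231 208 134  52
   44  90 132 132 102  60  29  37]]
expected bumper [683.78  95.57]
```

```bash
python3 - <<'E'
from h import *
np.set_printoptions(suppress=True,precision=2)
print('teeth',ray('top',[(202.5,162),(218.5,162),(210.5,162)],30),'bumper',ray('top',[(208.8,166.3)],70.3))
s=sense();print(s['ee_pos'],s['ee_rot'])
a=np.array((579.4,157.2));plan([(*a,58,np.pi+.053)])
E
```

```text
teeth [[703.83 118.16  30.  ]
 [702.47  67.77  30.  ]
 [703.14  92.94  30.  ]] bumper [[679.74  94.79  70.3 ]]
[579.92 159.72  89.27] [ 3.14  0.   -3.08]
[0.0035, -0.0126, 0.1563] [0.0019, 0.0026, 0.0089] j6~ -1.36
```

Call:
apply_moves([
  {"x": 0.003,"y": -0.013,"z": 0.0,"ax": 0,"ay": 0,"az": 0.009,"hand": -1},
  {"x": 0.003,"y": -0.013,"z": 0.08,"ax": 0,"ay": 0,"az": 0.009,"hand": -1},
  {"x": 0.003,"y": -0.013,"z": 0.15,"ax": 0,"ay": 0,"az": 0.009,"hand": -1},
  {"x": 0.003,"y": -0.013,"z": 0.175,"ax": 0,"ay": 0,"az": 0.009,"hand": -1},
  {"x": 0.003,"y": -0.013,"z": 0.175,"ax": 0,"ay": 0,"az": 0.009,"hand": -1},
  {"x": 0.003,"y": -0.013,"z": 0.175,"ax": 0,"ay": 0,"az": 0.009,"hand": -1},
])

```text
time: 8.8
ee_pos: [579.5, 155.7, 53.7]
ee_rot: [-3.142, 0.0, -3.09]
contact_force: [-0.3, 0.4, -4.1]
opening: 11.5
grip_force: 40.0
```

```bash
python3 - <<'E'
from h import *
im,P=cloud('top','t3.png')
s=sense();print(s['ee_pos'],s['ee_rot'],s['contact_force'])
p=np.array(s['ee_pos'][:2]);y=s['ee_rot'][2]-np.pi;c,sn=np.cos(y),np.sin(y)
print('kin bumper',p+[c*100+sn*70,sn*100-c*70])
hsv=cv2.cvtColor(im,cv2.COLOR_RGB2HSV);print(hsv[160:176,198:224,2])
b=np.array((592.8,157.15));plan([(*b,s['ee_pos'][2],np.pi+.053)])
E
```

```text
[579.88105613 155.69088363  54.10158901] [ 3.14155260e+00  1.19039104e-03 -3.08986274e+00] [-0.86394747 -0.71655565 -4.17157823]
kin bumper [683.36676595  90.95520674]
[[245 239 244 255 255 255 254 232 192 167 149 134 128 124 119 116 112 122
  196 252 255 255 254 155  62  56]
 [129 127 180 248 255 255 255 181 100  82  74  67  62  58  57  54  49  65
  159 249 255 255 255 159  45  33]
 [ 57  64 140 244 255 255 255 173  60  44  46  45  39  34  33  36  34  50
  141 246 255 255 255 158  36  24]
 [ 42  47 129 243 255 255 255 189  63  27  45  65  78  87  90  78  49  46
  132 246 255 255 255 158  36  24]
 [ 42  41 118 241 255 255 255 194  62  34  86 138 172 191 194 177 120  63
  105 229 255 255 255 149  36  30]
 [ 49  42  94 221 255 255 255 172  55  77 159 204 220 228 229 221 188 125
   84 162 238 241 201 106  31  33]
 [ 49  41  64 167 254 255 235 125  62 138 211 231 231 230 229 227 218 183
  108  88 127 132 104  59  30  38]
 [ 45  41  42  92 162 188 151  83 100 186 231 233 229 227 227 228 228 213
  156  69  55  63  54  39  29  40]
 [ 42  39  35  46  74  90  75  62 133 215 237 233 229 229 22
[... 174 characters left out ...]
0  81  86  79  79 108 166 208 232 235 234 232 232 234 219
  160  67  20  31  44  49  46  46]
 [103 107 129 152 151 157 156 147 136 138 165 203 234 237 237 236 233 199
  122  44  22  28  42  46  44  47]
 [ 91  92 108 128 127 132 132 124 114 118 136 151 201 235 239 232 204 146
   75  29  20  29  42  45  45  43]
 [ 52  51  53  57  57  63  63  65  72 104 122  99 138 184 190 172 133  79
   40  22  23  32  44  49  45  43]
 [ 36  37  35  35  40  52  59  73  89 113 124  79  80 104 107  88  63  40
   27  24  28  37  48  54  52  48]
 [ 75  80  80  81  83  88  99 114 123 128 123  72  47  51  49  40  34  28
   25  29  39  44  50  55  55  50]]
[-0.0649, 0.0039, 0.0001] [0.0001, 0.0024, -0.0025] j6~ -1.36
```

Row-wise edges put the bumper about 1.3 mm too far right, and kinematics agree at 1 mm. I'll correct that, slide in, and lower.

Call:
apply_moves([
  {"x": 0,"y": 0.007,"z": 0,"ax": 0,"ay": 0,"az": 0,"hand": -1},
  {"x": -0.02,"y": 0.007,"z": 0,"ax": 0,"ay": 0,"az": 0,"hand": -1},
  {"x": -0.04,"y": 0.006,"z": 0,"ax": 0,"ay": 0,"az": 0,"hand": -1},
  {"x": -0.062,"y": 0.006,"z": 0,"ax": 0,"ay": 0,"az": 0,"hand": -1},
  {"x": -0.062,"y": 0.006,"z": 0.01,"ax": 0,"ay": 0,"az": 0,"hand": -1},
  {"x": -0.062,"y": 0.006,"z": 0.02,"ax": 0,"ay": 0,"az": 0,"hand": -1},
  {"x": -0.062,"y": 0.006,"z": 0.02,"ax": 0,"ay": 0,"az": 0,"hand": -1},
  {"x": -0.062,"y": 0.006,"z": 0.02,"ax": 0,"ay": 0,"az": 0,"hand": -1},
])

```text
time: 9.65
ee_pos: [592.2, 157.4, 50.1]
ee_rot: [-3.142, 0.002, -3.09]
contact_force: [0.6, -0.4, -0.1]
opening: 11.6
grip_force: 40.0
```

```bash
python3 - <<'E'
from h import *
im,P=cloud('top','t4.png')
s=sense();print(s['ee_pos'],s['ee_rot'],s['contact_force'],s['torque'])
p=np.array(s['ee_pos'][:2]);y=s['ee_rot'][2]-np.pi;c,sn=np.cos(y),np.sin(y)
print('kin bumper',p+[c*100+sn*70,sn*100-c*70])
hsv=cv2.cvtColor(im,cv2.COLOR_RGB2HSV);print(hsv[158:172,198:224,2])
E
```

```text
[592.18895126 157.40985975  50.08630965] [-3.14148441e+00  1.48367745e-03 -3.08988156e+00] [ 0.01523078 -0.65046904 -0.51703012] [-0.00957605 -0.2556245   0.02114224]
kin bumper [695.67344276  92.6722353 ]
[[250 255 255 255 255 255 255 255 255 255 255 255 255 255 255 255 255 255
  255 253 252 252 250 240 237 236]
 [255 255 255 255 255 255 255 254 252 246 240 235 233 232 231 229 226 228
  239 251 253 253 245 174 121 119]
 [228 232 244 255 255 255 254 231 187 162 158 164 169 173 161 137 115 118
  193 251 255 255 254 156  62  56]
 [116 119 178 247 255 255 254 178  97 111 160 193 202 204 199 178 132  86
  152 247 255 255 255 161  45  33]
 [ 55  57 134 242 255 255 255 167  90 151 207 228 228 227 226 218 190 130
  143 241 255 255 255 157  36  23]
 [ 44  46 120 239 255 255 255 184 132 202 230 231 228 227 227 227 219 175
  151 241 255 255 255 157  36  26]
 [ 42  40 114 239 255 255 255 192 160 224 234 230 229 227 227 229 226 193
  144 225 255 255 255 150  37  28]
 [ 46  40  93 219 255 255 254 172 156 224 233 231 230 230 229 230 231 198
  126 163 237 243 200 105  31  32]
 [ 51  45  72 170 250 255 238 147 145 201 220 233 232 232 231 232 231 198
  108  80 125 131 104  61  30  38]
 [ 62  68  87 134 191 222 210 167 164 181 198 228 235 235 235 235 225 181
   85  33  50  64  56  39  29  40]
 [ 77  75  82  96 113 140 147 132 130 142 165 202 235 238 237 225 188 127
   57  24  33  44  45  41  39  43]
 [ 65  55  52  51  51  57  63  58  69 113 145 159 206 218 203 173 121  68
   38  26  31  41  48  46  44  45]
 [ 42  39  36  35  32  37  42  40  59 118 149 114 134 146 125  97  63  39
   31  33  40  40  45  46  46  48]
 [ 57  73  75  75  78  87  99 101 101 134 152  86  63  68  57  47  39  32
   31  38  42  41  44  46  46  46]]
```

The bumper is between the teeth and the tray is on the worktop. I'll release it, lift, and get round to the push side.

```bash
python3 - <<'E'
from h import *
n=np.array([697.4,92.6]);psi=.053;c,sn=np.cos(psi),np.sin(psi);Rm=np.array([[c,-sn],[sn,c]])
a=n+Rm@[-135,165];print(a)
s=sense();q=(*s['ee_pos'][:2],170,3.193)
plan([(585,180,170,2.71),(570,210,170,2.22),(560,240,170,1.74),(*a,120,psi+np.pi/2),(*a,22,psi+np.pi/2)],start=q)
E
```

```text
[553.84865666 250.216661  ]
[0.0301, 0.1146, 0.0] [0.0, -0.0, 0.966] j6~ -0.84
[0.1309, 0.1049, 0.0] [0.0, -0.0, 0.98] j6~ -0.3
[0.1497, 0.0509, 0.0] [-0.0, -0.0, 0.96] j6~ 0.24
[0.0555, -0.0217, 0.25] [0.0, -0.0, 0.2324] j6~ 0.37
[0.0, -0.0, 0.49] [0.0, 0.0, 0.0] j6~ 0.37
```

Call:
apply_moves([
  {"x": 0,"y": 0,"z": 0,"ax": 0,"ay": 0,"az": 0,"hand": -0.3},
  {"x": 0,"y": 0,"z": 0,"ax": 0,"ay": 0,"az": 0,"hand": -0.3},
  {"x": 0,"y": 0,"z": 0,"ax": 0,"ay": 0,"az": 0,"hand": -0.3},
  {"x": 0,"y": 0,"z": -0.2,"ax": 0,"ay": 0,"az": 0,"hand": -0.3},
  {"x": 0,"y": 0,"z": -0.4,"ax": 0,"ay": 0,"az": 0,"hand": -0.3},
  {"x": 0,"y": 0,"z": -0.6,"ax": 0,"ay": 0,"az": 0,"hand": -0.3},
  {"x": 0,"y": 0,"z": -0.6,"ax": 0,"ay": 0,"az": 0,"hand": -0.3},
])

```text
time: 10.4
ee_pos: [595.3, 158.2, 177.8]
ee_rot: [3.14, 0.014, -3.09]
contact_force: [0.2, 1.2, 0.3]
opening: 32.8
grip_force: 0.0
```

Call:
apply_moves([
  {"x": 0.03,"y": 0.115,"z": 0,"ax": 0,"ay": 0,"az": 0.966,"hand": -1},
  {"x": 0.03,"y": 0.115,"z": 0,"ax": 0,"ay": 0,"az": 0.966,"hand": -1},
  {"x": 0.03,"y": 0.115,"z": 0,"ax": 0,"ay": 0,"az": 0.966,"hand": -1},
  {"x": 0.03,"y": 0.115,"z": 0,"ax": 0,"ay": 0,"az": 0.966,"hand": -1},
])

```text
time: 10.8
ee_pos: [584.0, 180.3, 168.4]
ee_rot: [-3.141, -0.001, 2.707]
contact_force: [0.3, -0.4, -0.8]
opening: 4.5
grip_force: 0.0
```

Call:
apply_moves([
  {"x": 0.131,"y": 0.105,"z": 0,"ax": 0,"ay": 0,"az": 0.98,"hand": -1},
  {"x": 0.131,"y": 0.105,"z": 0,"ax": 0,"ay": 0,"az": 0.98,"hand": -1},
  {"x": 0.131,"y": 0.105,"z": 0,"ax": 0,"ay": 0,"az": 0.98,"hand": -1},
  {"x": 0.131,"y": 0.105,"z": 0,"ax": 0,"ay": 0,"az": 0.98,"hand": -1},
])

```text
time: 11.2
ee_pos: [569.0, 210.4, 168.5]
ee_rot: [-3.14, -0.0, 2.218]
contact_force: [-0.1, 0.3, 0.1]
opening: 0.6
grip_force: 0.0
```

Call:
apply_moves([
  {"x": 0.15,"y": 0.051,"z": 0,"ax": 0,"ay": 0,"az": 0.96,"hand": -1},
  {"x": 0.15,"y": 0.051,"z": 0,"ax": 0,"ay": 0,"az": 0.96,"hand": -1},
  {"x": 0.15,"y": 0.051,"z": 0,"ax": 0,"ay": 0,"az": 0.96,"hand": -1},
  {"x": 0.15,"y": 0.051,"z": 0,"ax": 0,"ay": 0,"az": 0.96,"hand": -1},
  {"x": 0.15,"y": 0.051,"z": 0,"ax": 0,"ay": 0,"az": 0.96,"hand": -1},
])

```text
time: 11.7
ee_pos: [559.2, 240.1, 168.8]
ee_rot: [-3.141, 0.0, 1.742]
contact_force: [0.2, 0.5, -0.4]
opening: 0.6
grip_force: 0.0
```

```bash
python3 - <<'E'
from h import *
np.set_printoptions(suppress=True,precision=1)
im,P=cloud('top','t5.png')
s=sense();print(s['ee_pos'],s['ee_rot'])
n=np.array([697.4,92.6]);psi=.053;c,sn=np.cos(psi),np.sin(psi);Rm=np.array([[c,-sn],[sn,c]])
Q=P.reshape(-1,3);Q=Q[~np.isnan(Q[:,0])];q=(Q[:,:2]-n)@Rm
m=(abs(Q[:,2]-45)<6)&(q[:,0]>-215)&(q[:,0]<0)&(q[:,1]<160)&(q[:,1]>-10);print(m.sum(),q[m].min(0),q[m].max(0))
a=n+Rm@[-135,165]
plan([(*a,120,psi+np.pi/2),(*a,22,psi+np.pi/2)])
cv2.imwrite('pics/t5c.png',cv2.resize(im[110:270,80:330,::-1],None,fx=3,fy=3,interpolation=3))
E
```

```text
[559.3 240.  168.9] [-3.1  0.   1.7]
305 [-211.9    6. ] [-10.5 133.6]
[0.0549, -0.0181, 0.2448] [-0.0014, 0.0004, 0.2374] j6~ 0.37
[0.0, -0.0, 0.49] [0.0, 0.0, 0.0] j6~ 0.37
```

View pics/t5c.png

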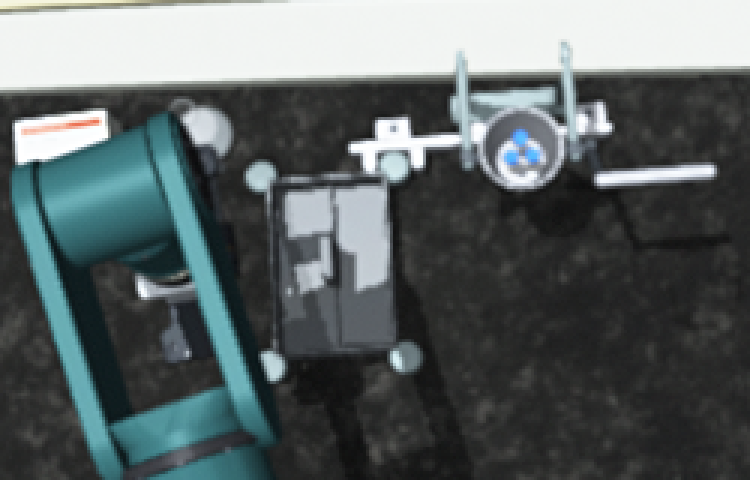

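Picture: the tray sits square with its far right bumper at (393,165) between the teeth, and the gripper is clear on the left. Next I go down beside the left wall.

Call:
apply_moves([
  {"x": 0.055,"y": -0.018,"z": 0.15,"ax": 0,"ay": 0,"az": 0.237,"hand": -1},
  {"x": 0.055,"y": -0.018,"z": 0.35,"ax": 0,"ay": 0,"az": 0.237,"hand": -1},
  {"x": 0.055,"y": -0.018,"z": 0.55,"ax": 0,"ay": 0,"az": 0.237,"hand": -1},
  {"x": 0.055,"y": -0.018,"z": 0.7,"ax": 0,"ay": 0,"az": 0.237,"hand": -1},
  {"x": 0.055,"y": -0.018,"z": 0.735,"ax": 0,"ay": 0,"az": 0.237,"hand": -1},
  {"x": 0.055,"y": -0.018,"z": 0.735,"ax": 0,"ay": 0,"az": 0.237,"hand": -1},
  {"x": 0.055,"y": -0.018,"z": 0.735,"ax": 0,"ay": 0,"az": 0.237,"hand": -1},
])

```text
time: 12.45
ee_pos: [555.6, 250.8, 24.5]
ee_rot: [3.138, -0.001, 1.622]
contact_force: [-0.9, 0.3, 1.3]
opening: 0.4
grip_force: 0.0
```

```bash
cat >> h.py <<'E'
n=np.array([697.4,92.6]);psi=.053
def Rm(a): return np.array([[np.cos(a),-np.sin(a)],[np.sin(a),np.cos(a)]])
def arc(ths,off,z=22,x=-135):
    "tool poses: finger centre at tray-frame point (x,off) from nest, tray turned th"
    return [(*(n+Rm(psi+t)@[x,off]),z,psi+t+np.pi/2) for t in ths]
E
python3 - <<'E'
from h import *
s=sense();print(s['ee_pos'],s['ee_rot'],s['contact_force'])
rel(arc([0],150)+arc([0],144)+arc([0],141)+arc([0],140))
E
```

```text
[555.58444853 250.79050913  24.53812289] [ 3.13822350e+00 -9.30850690e-04  1.62220109e+00] [-0.86978616  0.26516877  1.29233908]
[-0.0774, -0.0087, 0.0126] [0.0067, -0.0019, -0.0032]
[-0.1074, -0.0087, 0.0126] [0.0067, -0.0019, -0.0032]
[-0.1224, -0.0087, 0.0125] [0.0067, -0.0019, -0.0032]
[-0.1274, -0.0087, 0.0125] [0.0067, -0.0019, -0.0032]
```

Call:
apply_moves([
  {"x": -0.04,"y": -0.009,"z": 0.01,"ax": 0,"ay": 0,"az": 0,"hand": -1},
  {"x": -0.077,"y": -0.009,"z": 0.01,"ax": 0,"ay": 0,"az": 0,"hand": -1},
  {"x": -0.1,"y": -0.009,"z": 0.01,"ax": 0,"ay": 0,"az": 0,"hand": -1},
  {"x": -0.115,"y": -0.009,"z": 0.01,"ax": 0,"ay": 0,"az": 0,"hand": -1},
  {"x": -0.122,"y": -0.009,"z": 0.01,"ax": 0,"ay": 0,"az": 0,"hand": -1},
  {"x": -0.122,"y": -0.009,"z": 0.01,"ax": 0,"ay": 0,"az": 0,"hand": -1},
  {"x": -0.122,"y": -0.009,"z": 0.01,"ax": 0,"ay": 0,"az": 0,"hand": -1},
])

```text
time: 13.15
ee_pos: [553.9, 226.6, 21.0]
ee_rot: [3.14, -0.001, 1.622]
contact_force: [-0.4, 2.5, 2.1]
opening: 0.8
grip_force: 1.3
```

```bash
python3 - <<'E'
from h import *
s=sense();print(s['ee_pos'],s['ee_rot'],s['contact_force'],(np.array(s['ee_pos'][:2])-n)@Rm(psi))
rel(arc(np.arange(.06,.49,.06),139))
E
```

```text
[553.89550301 226.55216455  20.98960558] [ 3.14042328e+00 -8.19225872e-04  1.62211295e+00] [-0.38579467  2.45850861  2.12164748] [-136.20685065  141.36625086]
[-0.0536, -0.0343, -0.0051] [0.0024, -0.0016, -0.1234]
[-0.0978, -0.0721, -0.0052] [0.0024, -0.0015, -0.2434]
[-0.1441, -0.1072, -0.0053] [0.0025, -0.0014, -0.3634]
[-0.1924, -0.1395, -0.0054] [0.0025, -0.0013, -0.4834]
[-0.2426, -0.1688, -0.0054] [0.0026, -0.0013, -0.6034]
[-0.2945, -0.195, -0.0055] [0.0026, -0.0012, -0.7234]
[-0.3478, -0.2181, -0.0056] [0.0026, -0.0011, -0.8434]
[-0.4025, -0.2379, -0.0057] [0.0027, -0.001, -0.9634]
```

Call:
apply_moves([
  {"x": -0.054,"y": -0.034,"z": -0.005,"ax": 0,"ay": 0,"az": -0.123,"hand": -1},
  {"x": -0.098,"y": -0.072,"z": -0.005,"ax": 0,"ay": 0,"az": -0.243,"hand": -1},
  {"x": -0.144,"y": -0.107,"z": -0.005,"ax": 0,"ay": 0,"az": -0.363,"hand": -1},
  {"x": -0.192,"y": -0.14,"z": -0.005,"ax": 0,"ay": 0,"az": -0.483,"hand": -1},
  {"x": -0.243,"y": -0.169,"z": -0.005,"ax": 0,"ay": 0,"az": -0.603,"hand": -1},
  {"x": -0.294,"y": -0.195,"z": -0.005,"ax": 0,"ay": 0,"az": -0.723,"hand": -1},
  {"x": -0.348,"y": -0.218,"z": -0.005,"ax": 0,"ay": 0,"az": -0.843,"hand": -1},
  {"x": -0.402,"y": -0.238,"z": -0.005,"ax": 0,"ay": 0,"az": -0.963,"hand": -1},
])

```text
time: 13.95
ee_pos: [509.7, 143.1, 21.2]
ee_rot: [-3.141, -0.0, 2.106]
contact_force: [0.3, 1.7, 0.8]
opening: 0.6
grip_force: 0.9
```

```bash
python3 - <<'E'
from h import *
np.set_printoptions(suppress=True,precision=1)
im,P=cloud('top','t6.png')
cv2.imwrite('pics/t6c.png',cv2.resize(im[110:270,130:380,::-1],None,fx=3,fy=3,interpolation=3))
s=sense();print(s['ee_pos'],s['ee_rot'],s['contact_force'],((np.array(s['ee_pos'][:2])-n)@Rm(psi+.48)))
rel(arc(np.arange(.54,.97,.06),139))
E
```

```text
[509.1 141.2  21. ] [-3.1  0.   2.1] [ 0.3 -0.5 -0. ] [-137.5  137.5]
[-0.0342, -0.0283, -0.0048] [-0.0049, 0.0026, -0.1135]
[-0.0782, -0.0663, -0.0047] [-0.005, 0.0024, -0.2335]
[-0.1243, -0.1016, -0.0045] [-0.0051, 0.0023, -0.3535]
[-0.1725, -0.1341, -0.0044] [-0.0052, 0.0021, -0.4735]
[-0.2226, -0.1636, -0.0042] [-0.0052, 0.002, -0.5935]
[-0.2743, -0.1901, -0.0041] [-0.0053, 0.0018, -0.7135]
[-0.3275, -0.2135, -0.004] [-0.0054, 0.0017, -0.8335]
[-0.3821, -0.2336, -0.0038] [-0.0054, 0.0015, -0.9535]
```

View pics/t6c.png

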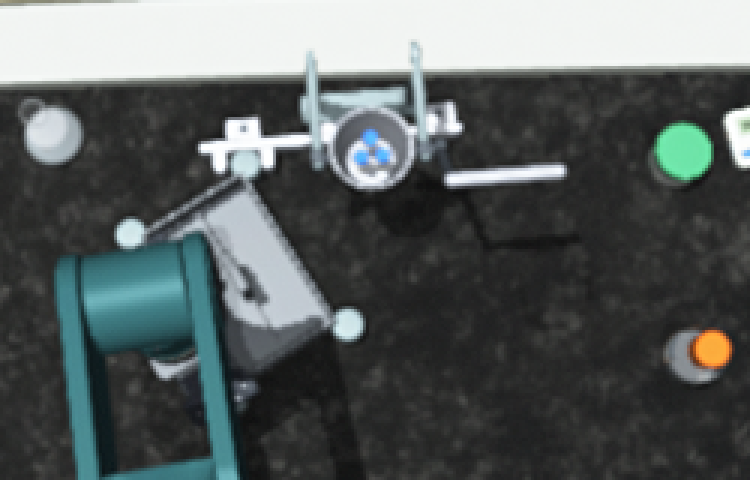

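Picture: the tray has turned about 0.5 rad with its corner bumper still in the nest at (245,163). Continuing the swing.

Call:
apply_moves([
  {"x": -0.034,"y": -0.028,"z": -0.005,"ax": 0,"ay": 0,"az": -0.113,"hand": -1},
  {"x": -0.078,"y": -0.066,"z": -0.005,"ax": 0,"ay": 0,"az": -0.233,"hand": -1},
  {"x": -0.124,"y": -0.102,"z": -0.005,"ax": 0,"ay": 0,"az": -0.353,"hand": -1},
  {"x": -0.172,"y": -0.134,"z": -0.005,"ax": 0,"ay": 0,"az": -0.473,"hand": -1},
  {"x": -0.223,"y": -0.164,"z": -0.004,"ax": 0,"ay": 0,"az": -0.593,"hand": -1},
  {"x": -0.274,"y": -0.19,"z": -0.004,"ax": 0,"ay": 0,"az": -0.713,"hand": -1},
  {"x": -0.327,"y": -0.213,"z": -0.004,"ax": 0,"ay": 0,"az": -0.833,"hand": -1},
  {"x": -0.382,"y": -0.234,"z": -0.004,"ax": 0,"ay": 0,"az": -0.953,"hand": -1},
])

```text
time: 14.8
ee_pos: [505.9, 54.3, 21.8]
ee_rot: [-3.139, -0.006, 2.582]
contact_force: [-6.3, 2.1, 4.5]
opening: 0.5
grip_force: 3.1
```

```bash
python3 - <<'E'
from h import *
np.set_printoptions(suppress=True,precision=1)
s=sense();print(s['ee_pos'],s['ee_rot'],s['contact_force'],((np.array(s['ee_pos'][:2])-n)@Rm(psi+.96)))
rel(arc(np.arange(1.01,1.38,.05),140))
E
```

```text
[505.9  54.3  21.8] [-3.1 -0.   2.6] [-6.3  2.1  4.5] [-133.8  142.2]
[-0.0458, -0.0399, -0.0014] [-0.0042, -0.0124, -0.1044]
[-0.0821, -0.0722, -0.0015] [-0.0039, -0.0125, -0.2044]
[-0.12, -0.1027, -0.0017] [-0.0036, -0.0126, -0.3044]
[-0.1594, -0.1312, -0.0019] [-0.0033, -0.0127, -0.4044]
[-0.2002, -0.1577, -0.002] [-0.0029, -0.0128, -0.5044]
[-0.2422, -0.1821, -0.0022] [-0.0026, -0.0129, -0.6044]
[-0.2854, -0.2044, -0.0025] [-0.0023, -0.013, -0.7044]
[-0.3297, -0.2245, -0.0027] [-0.002, -0.013, -0.8044]
```

Call:
apply_moves([
  {"x": -0.04,"y": -0.038,"z": 0,"ax": 0,"ay": 0,"az": -0.104,"hand": -1},
  {"x": -0.08,"y": -0.072,"z": 0,"ax": 0,"ay": 0,"az": -0.204,"hand": -1},
  {"x": -0.12,"y": -0.103,"z": 0,"ax": 0,"ay": 0,"az": -0.304,"hand": -1},
  {"x": -0.159,"y": -0.131,"z": 0,"ax": 0,"ay": 0,"az": -0.404,"hand": -1},
  {"x": -0.2,"y": -0.158,"z": 0,"ax": 0,"ay": 0,"az": -0.504,"hand": -1},
  {"x": -0.242,"y": -0.182,"z": 0,"ax": 0,"ay": 0,"az": -0.604,"hand": -1},
  {"x": -0.285,"y": -0.204,"z": 0,"ax": 0,"ay": 0,"az": -0.704,"hand": -1},
  {"x": -0.33,"y": -0.225,"z": 0,"ax": 0,"ay": 0,"az": -0.804,"hand": -1},
])

```text
time: 15.6
ee_pos: [537.6, -19.4, 21.7]
ee_rot: [-3.141, -0.007, 2.983]
contact_force: [-4.5, 1.4, 4.5]
opening: 0.5
grip_force: 2.6
```

```bash
python3 - <<'E'
from h import *
np.set_printoptions(suppress=True,precision=1)
im,P=cloud('top','t7.png')
cv2.imwrite('pics/t7c.png',cv2.resize(im[110:270,130:380,::-1],None,fx=3,fy=3,interpolation=3))
s=sense();print(s['ee_pos'],s['ee_rot'],s['contact_force'],((np.array(s['ee_pos'][:2])-n)@Rm(psi+1.36)))
rel(arc([1.4,1.44,1.48,1.51,1.54,1.56,1.571],140))
rel(arc([1.571],138))
E
```

```text
[539.2 -21.2  21.7] [-3.1 -0.   3. ] [-4.  -1.8  1.6] [-137.2  138.3]
[-0.0192, -0.0164, -0.0014] [-0.0051, -0.0081, -0.0797]
[-0.0479, -0.0427, -0.0015] [-0.0049, -0.0082, -0.1597]
[-0.0775, -0.0679, -0.0015] [-0.0047, -0.0083, -0.2397]
[-0.1004, -0.086, -0.0016] [-0.0046, -0.0084, -0.2997]
[-0.1238, -0.1034, -0.0016] [-0.0045, -0.0085, -0.3597]
[-0.1397, -0.1146, -0.0016] [-0.0044, -0.0085, -0.3997]
[-0.1486, -0.1206, -0.0017] [-0.0043, -0.0085, -0.4217]
[-0.1583, -0.1185, -0.0017] [-0.0043, -0.0085, -0.4217]
```

View pics/t7c.png

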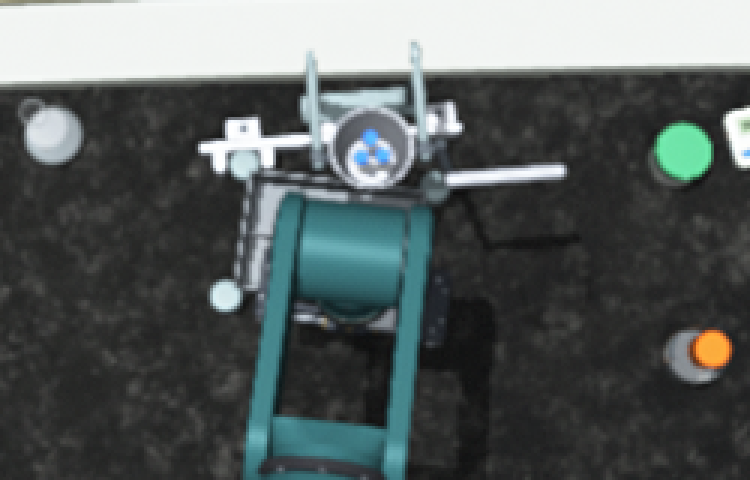

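Picture: the tray is nearly parallel to the fence with its corner in the nest at (243,163), and the end bumper is near (435,185). Before the last push I'll check the wrist's clearance to the cup and bar.

```bash
python3 - <<'E'
from h import *
np.set_printoptions(suppress=True,precision=0)
for cam in('top','scene'):
    im,P=cloud(cam)
    Q=P.reshape(-1,3);C=im.reshape(-1,3).astype(int)
    ok=~np.isnan(Q[:,0]);Q=Q[ok];C=C[ok]
    m=(Q[:,0]>480)&(Q[:,0]<680)&(Q[:,1]>-240)&(Q[:,1]<120)&(Q[:,2]>110);A=Q[m]
    for z in range(110,500,30):
        t=A[(A[:,2]>=z)&(A[:,2]<z+30)]
        if len(t)>5:
            for y in range(-220,100,40):
                u=t[(t[:,1]>=y)&(t[:,1]<y+40)]
                if len(u)>3: print(cam,z,y,len(u),u[:,0].min().round(),u[:,0].max().round())
E
```

```text
top 110 -100 6 493.0 675.0
top 110 -60 47 503.0 676.0
top 110 -20 21 507.0 673.0
top 110 20 12 518.0 527.0
top 140 -140 89 493.0 668.0
top 140 -100 159 493.0 679.0
top 140 -60 92 504.0 679.0
top 140 -20 58 507.0 679.0
top 140 20 41 523.0 586.0
top 140 60 41 518.0 575.0
top 170 -140 21 657.0 679.0
top 170 -100 75 638.0 680.0
top 170 -60 77 631.0 679.0
top 170 -20 85 639.0 680.0
top 200 -140 13 643.0 659.0
top 200 -60 58 501.0 518.0
top 200 -20 16 504.0 524.0
top 230 -220 36 622.0 634.0
top 230 -180 60 620.0 633.0
top 230 -140 66 617.0 643.0
top 230 -60 17 503.0 513.0
top 230 -20 20 504.0 518.0
top 260 -220 8 625.0 631.0
top 260 -180 10 623.0 629.0
top 260 -140 9 622.0 627.0
top 260 -60 17 504.0 511.0
top 260 -20 15 505.0 517.0
top 290 -60 4 505.0 506.0
top 290 -20 5 505.0 510.0
top 320 -60 10 496.0 517.0
top 320 -20 13 502.0 508.0
top 350 -60 10 490.0 512.0
top 350 -20 18 502.0 579.0
top 350 20 17 481.0 523.0
top 380 -100 96 501.0 572.0
top 380 -60 364 485.0 577.0
top 380 -20 382 503.0 587.0
top 380 20 75 481.0 586.0
top 410 -100 227 480.0 559.0
top 410 -60 240 480.0 555.0
top 410 -20
[... 274 characters left out ...]
54.0
scene 140 -20 193 504.0 680.0
scene 140 20 111 515.0 671.0
scene 140 60 72 513.0 588.0
scene 170 -100 5 672.0 679.0
scene 170 -60 87 505.0 680.0
scene 170 -20 120 508.0 679.0
scene 200 -60 55 501.0 528.0
scene 200 -20 112 503.0 567.0
scene 230 -60 28 504.0 525.0
scene 230 -20 121 501.0 558.0
scene 230 20 4 524.0 547.0
scene 260 -60 21 504.0 514.0
scene 260 -20 141 503.0 574.0
scene 290 -60 7 507.0 516.0
scene 290 -20 126 503.0 573.0
scene 320 20 38 485.0 567.0
scene 350 20 136 482.0 586.0
scene 380 -60 96 487.0 560.0
scene 380 -20 33 516.0 557.0
scene 380 20 142 480.0 586.0
scene 410 -100 10 498.0 546.0
scene 410 -60 51 480.0 546.0
scene 410 -20 8 536.0 550.0
scene 410 20 63 481.0 558.0
```

Clear: everything wide sits above 380 mm, and the gripper body ends about 25 mm short of the cup. Final push:

Call:
apply_moves([
  {"x": -0.025,"y": -0.02,"z": 0,"ax": 0,"ay": 0,"az": -0.08,"hand": -1},
  {"x": -0.05,"y": -0.043,"z": 0,"ax": 0,"ay": 0,"az": -0.16,"hand": -1},
  {"x": -0.078,"y": -0.068,"z": 0,"ax": 0,"ay": 0,"az": -0.24,"hand": -1},
  {"x": -0.1,"y": -0.086,"z": 0,"ax": 0,"ay": 0,"az": -0.3,"hand": -1},
  {"x": -0.124,"y": -0.103,"z": 0,"ax": 0,"ay": 0,"az": -0.36,"hand": -1},
  {"x": -0.14,"y": -0.115,"z": 0,"ax": 0,"ay": 0,"az": -0.42,"hand": -1},
  {"x": -0.14,"y": -0.115,"z": 0,"ax": 0,"ay": 0,"az": -0.42,"hand": -1},
])

```text
time: 16.45
ee_pos: [563.1, -45.9, 21.3]
ee_rot: [3.14, -0.004, -3.092]
contact_force: [-4.0, 2.2, 0.7]
opening: 0.7
grip_force: 1.8
```

```bash
cat > m.py <<'E'
from h import *
np.set_printoptions(suppress=True,precision=1)
s=sense();print(s['ee_pos'],s['ee_rot'],s['contact_force'],((np.array(s['ee_pos'][:2])-n)@Rm(psi)))
Qs=[]
for cam in('top','scene'):
    im,P=cloud(cam);Q=P.reshape(-1,3);Q=Q[~np.isnan(Q[:,0])];q=(Q[:,:2]-n)@Rm(psi)
    # near-face outer edge of near wall (top edge z~45), visible left part; left wall
    m=(abs(Q[:,2]-45)<5)&(q[:,0]>-150)&(q[:,0]<-120)&(q[:,1]>-200)&(q[:,1]<0)
    for a in range(-200,0,20):
        t=q[m&(q[:,1]>=a)&(q[:,1]<a+20),0]
        if len(t)>2:print(cam,'near wall',a,len(t),t.min(),np.median(t))
    m=(abs(Q[:,2]-29)<5)&(np.hypot(q[:,0],q[:,1])<17)&(q[:,0]<8);print(cam,'nest bumper',m.sum(),q[m].mean(0) if m.any() else'')
    m=(abs(Q[:,2]-31)<4)&(np.hypot(q[:,0]+140,q[:,1])<26);print(cam,'near left bumper',m.sum(),(q[m].min(0)+q[m].max(0))/2 if m.any() else'')
    m=(abs(Q[:,2]-31)<4)&(np.hypot(q[:,0]+0,q[:,1]+200)<24)&(q[:,0]<13);print(cam,'far right bumper',m.sum(),q[m].min(0) if m.any() else'',q[m].max(0) if m.any() else'')
E
python3 m.py
```

```text
[563.1 -45.9  21.3] [ 3.1 -0.  -3.1] [-4.   2.2  0.7] [-141.5 -131.2]
top near wall -100 7 -132.74973270580944 -131.39134527721026
top near wall -40 9 -132.8398359039908 -131.37696243635185
top near wall -20 7 -133.4762479364629 -131.00266880032052
top nest bumper 42 [-3.8  2.3]
top near left bumper 68 [-142.    -4.9]
top far right bumper 14 [ -14.4 -206.8] [  12.9 -179.8]
scene near wall -180 8 -132.95177201913816 -130.03247171733958
scene near wall -140 8 -149.214172555962 -147.8342916405088
scene near wall -120 13 -147.80836866375105 -134.17050181762613
scene near wall -100 7 -130.72567588272457 -130.4264449971017
scene near wall -80 6 -132.14649980815545 -130.23444387174408
scene near wall -60 7 -133.7178921464745 -131.85193239252055
scene near wall -40 8 -132.93143334784932 -131.8929604535619
scene near wall -20 9 -133.6660806878305 -130.61833266581704
scene nest bumper 25 [-4.3  4.9]
scene near left bumper 45 [-135.7    1.2]
scene far right bumper 0
```

Call:
apply_moves([
  {"x": -0.005,"y": 0,"z": 0,"ax": 0,"ay": 0,"az": 0,"hand": -1},
  {"x": -0.01,"y": 0,"z": 0,"ax": 0,"ay": 0,"az": 0,"hand": -1},
  {"x": -0.01,"y": 0,"z": 0,"ax": 0,"ay": 0,"az": 0,"hand": -1},
  {"x": -0.01,"y": 0,"z": 0,"ax": 0,"ay": 0,"az": 0,"hand": -1},
])

```text
time: 16.95
ee_pos: [563.1, -45.9, 21.4]
ee_rot: [3.14, -0.007, -3.092]
contact_force: [-8.5, 1.3, 3.5]
opening: 0.3
grip_force: 4.5
```

Call:
apply_moves([
  {"x": -0.01,"y": 0,"z": 0,"ax": 0,"ay": 0,"az": 0,"hand": -1},
  {"x": -0.02,"y": 0,"z": 0,"ax": 0,"ay": 0,"az": 0,"hand": -1},
  {"x": -0.02,"y": 0,"z": 0,"ax": 0,"ay": 0,"az": 0,"hand": -1},
])

```text
time: 17.25
ee_pos: [563.1, -45.9, 21.4]
ee_rot: [3.14, -0.017, -3.092]
contact_force: [-19.6, 1.5, 12.0]
opening: 0.9
grip_force: 9.8
```

Call:
apply_moves([
  {"x": 0.03,"y": 0,"z": 0,"ax": 0,"ay": 0,"az": 0,"hand": -1},
  {"x": 0.15,"y": 0,"z": 0,"ax": 0,"ay": 0,"az": 0,"hand": -1},
  {"x": 0.4,"y": 0,"z": 0,"ax": 0,"ay": 0,"az": 0,"hand": -1},
  {"x": 0.4,"y": 0,"z": -0.1,"ax": 0,"ay": 0,"az": 0,"hand": -1},
  {"x": 0.4,"y": 0,"z": -0.5,"ax": 0,"ay": 0,"az": 0,"hand": -1},
  {"x": 0.4,"y": 0,"z": -0.9,"ax": 0,"ay": 0,"az": 0,"hand": -1},
  {"x": 0.4,"y": 0,"z": -0.9,"ax": 0,"ay": 0,"az": 0,"hand": -1},
])

```text
time: 17.95
ee_pos: [491.2, -50.8, 194.6]
ee_rot: [-3.14, 0.004, -3.093]
contact_force: [1.7, 0.8, 0.0]
opening: 0.7
grip_force: 0.0
```

```bash
python3 m.py; python3 - <<'E'
from h import *
np.set_printoptions(suppress=True,precision=1)
im,P=cloud('top','t8.png');Q=P.reshape(-1,3);Q=Q[~np.isnan(Q[:,0])]
m=(Q[:,2]>225)&(Q[:,2]<275)&(Q[:,0]>590)&(Q[:,0]<660)&(Q[:,1]>-260)&(Q[:,1]<-95);L=Q[m]
print(len(L),L.min(0),L.max(0))
for y in range(-220,-95,10):
    t=L[abs(L[:,1]-y)<5]
    if len(t):print(y,len(t),t[:,0].min(),np.median(t[:,0]),t[:,0].max(),t[:,2].max(),np.median(t[:,2]))
m=(Q[:,2]>185)&(Q[:,2]<202)&(Q[:,0]>600)&(Q[:,0]<720)&(Q[:,1]>-88)&(Q[:,1]<10);C=Q[m];print('rim',cv2.minEnclosingCircle(C[:,:2].astype(np.float32)))
cv2.imwrite('pics/t8c.png',cv2.resize(im[110:270,130:380,::-1],None,fx=3,fy=3,interpolation=3))
E
```

```text
[491.2 -50.8 194.6] [-3.1  0.  -3.1] [1.7 0.8 0. ] [-213.5 -132.3]
top near wall -60 6 -133.42644761329183 -131.1529323163171
top near wall -40 9 -133.28698253581888 -131.57976126677104
top near wall -20 7 -131.7743075064017 -131.02509415555895
top nest bumper 38 [-2.9  1.4]
top near left bumper 70 [-141.    -4.9]
top far right bumper 13 [ -16.1 -206.8] [  12.4 -182.9]
scene near wall -180 8 -135.37430119281584 -128.7323122297845
scene near wall -160 6 -134.12302242424929 -130.1024207377344
scene near wall -140 8 -134.14179733581062 -130.0954160799553
scene near wall -120 3 -130.1458985957904 -129.02357192357937
scene near wall -100 6 -132.72183248912867 -131.09724314346954
scene near wall -80 7 -132.8706344787962 -130.4685964347712
scene near wall -60 6 -133.15853082528187 -130.19749274816334
scene near wall -40 6 -133.2639204712467 -131.70093648767258
scene near wall -20 9 -131.49349191335796 -130.32857515922208
scene nest bumper 22 [-4.6  2.6]
scene near left bumper 46 [-136.2   -1.6]
scene far right bumper 13 [ -15.7 -208. ] [  12.5 -179.7]
187 [ 617.9 -204.1  227.9] [ 643.5 -103
[... 458 characters left out ...]
7696594314 262.98490438955105 258.37935830437004
-150 19 618.6313456469607 624.2715575837386 630.2261983846561 262.71310540250533 258.29773668094253
-140 19 618.9132642434572 624.6703514720798 631.3323221930053 263.476602215957 257.1784555928359
-130 14 618.8474082652427 624.7794486521593 628.9747311323287 262.26825812201287 257.67485500124815
-120 19 617.8799685802234 622.2891258243922 628.9860694234604 262.8972940323249 257.6612859465663
-110 25 617.9007837931913 625.3782666939874 643.5037708809166 264.137331087499 255.64334341711128
-100 8 619.306349724431 627.2432581320477 639.6849856512099 261.0206663136005 246.6466023784384
rim ((669.937744140625, -39.69444274902344), 39.4062614440918)
```

View pics/t8c.png

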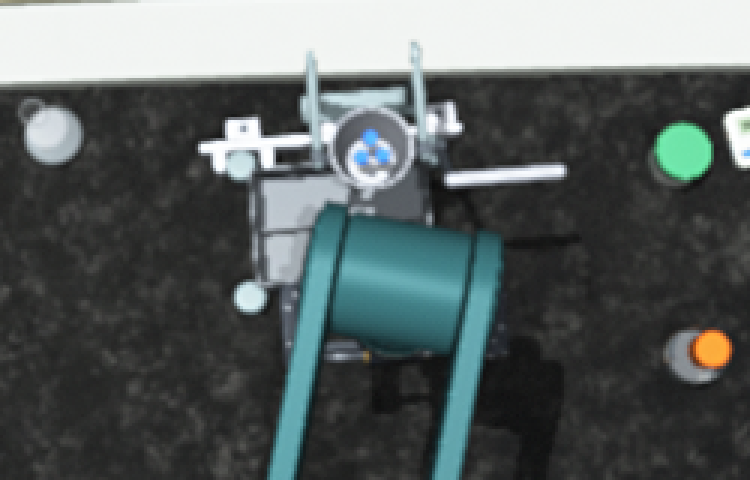

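Picture: the tray lies flush along the fence under the cup with its corner in the nest at (240,165). The lever bar is at (447–567,175). Next is the lever.

```bash
python3 - <<'E'
from h import *
plan([(500,-90,260,2.72),(510,-130,280,2.24),(540,-165,290,1.76),(625.5,-178,290,1.624)])
E
```

```text
[-0.0238, -0.1957, -0.3093] [-0.0021, 0.0281, 0.9419] j6~ -1.33
[-0.1275, -0.162, -0.1] [0.0, -0.0, 0.96] j6~ -0.92
[-0.2303, 0.0091, -0.05] [0.0, -0.0, 0.96] j6~ -0.49
[-0.1442, 0.4076, 0.0] [0.0, -0.0, 0.272] j6~ -0.33
```

Call:
apply_moves([
  {"x": -0.024,"y": -0.196,"z": -0.309,"ax": 0,"ay": 0,"az": 0.942,"hand": -1},
  {"x": -0.024,"y": -0.196,"z": -0.309,"ax": 0,"ay": 0,"az": 0.942,"hand": -1},
  {"x": -0.024,"y": -0.196,"z": -0.309,"ax": 0,"ay": 0,"az": 0.942,"hand": -1},
  {"x": -0.024,"y": -0.196,"z": -0.309,"ax": 0,"ay": 0,"az": 0.942,"hand": -1},
])

```text
time: 18.5
ee_pos: [497.7, -89.9, 253.2]
ee_rot: [-3.141, 0.001, 2.719]
contact_force: [0.4, -0.2, 0.6]
opening: 0.4
grip_force: 0.0
```

Call:
apply_moves([
  {"x": -0.128,"y": -0.162,"z": -0.1,"ax": 0,"ay": 0,"az": 0.96,"hand": -0.1},
  {"x": -0.128,"y": -0.162,"z": -0.1,"ax": 0,"ay": 0,"az": 0.96,"hand": -0.1},
  {"x": -0.128,"y": -0.162,"z": -0.1,"ax": 0,"ay": 0,"az": 0.96,"hand": -0.1},
  {"x": -0.128,"y": -0.162,"z": -0.1,"ax": 0,"ay": 0,"az": 0.96,"hand": -0.1},
])

```text
time: 18.9
ee_pos: [507.3, -129.4, 272.1]
ee_rot: [-3.14, -0.002, 2.241]
contact_force: [0.1, -0.1, 0.3]
opening: 28.9
grip_force: 0.0
```

Call:
apply_moves([
  {"x": -0.23,"y": 0.009,"z": -0.05,"ax": 0,"ay": 0,"az": 0.96,"hand": -0.1},
  {"x": -0.23,"y": 0.009,"z": -0.05,"ax": 0,"ay": 0,"az": 0.96,"hand": -0.1},
  {"x": -0.23,"y": 0.009,"z": -0.05,"ax": 0,"ay": 0,"az": 0.96,"hand": -0.1},
  {"x": -0.23,"y": 0.009,"z": -0.05,"ax": 0,"ay": 0,"az": 0.96,"hand": -0.1},
  {"x": -0.23,"y": 0.009,"z": -0.05,"ax": 0,"ay": 0,"az": 0.96,"hand": -0.1},
])

```text
time: 19.4
ee_pos: [537.3, -163.9, 283.2]
ee_rot: [-3.141, -0.0, 1.765]
contact_force: [-0.2, -0.7, 0.3]
opening: 42.3
grip_force: 0.0
```

```bash
python3 - <<'E'
from h import *
np.set_printoptions(suppress=True,precision=2)
s=sense();print(s['ee_pos'],s['ee_rot'],s['opening'],s['joint_positions'])
im,P=cloud('wrist','w9.png');Q=P.reshape(-1,3);Q=Q[~np.isnan(Q[:,0])]
m=(Q[:,2]>240)&(Q[:,2]<270)&(Q[:,0]>590)&(Q[:,0]<660)&(Q[:,1]>-230)&(Q[:,1]<-95);L=Q[m];print(len(L))
if len(L):print(L.min(0),L.max(0),np.polyfit(L[:,1],L[:,0],1),np.polyval(np.polyfit(L[:,1],L[:,0],1),-178))
plan([(625.5,-178,290,1.624)])
E
```

```text
[ 537.3  -163.95  283.23] [-3.14 -0.    1.77] 42.3161849044839 [-0.4   0.11  1.19 -0.    1.84 -0.59]
1708
[ 617.9  -172.26  248.83] [ 632.39 -101.05  259.4 ] [ -0.04 617.79] 625.5622574297572
[-0.1541, 0.4193, -0.0324] [-0.0011, -0.0003, 0.2824] j6~ -0.33
```

Call:
apply_moves([
  {"x": -0.154,"y": 0.419,"z": -0.032,"ax": 0,"ay": 0,"az": 0.282,"hand": -0.1},
  {"x": -0.154,"y": 0.419,"z": -0.032,"ax": 0,"ay": 0,"az": 0.282,"hand": -0.1},
  {"x": -0.154,"y": 0.419,"z": -0.032,"ax": 0,"ay": 0,"az": 0.282,"hand": -0.1},
  {"x": -0.154,"y": 0.419,"z": -0.032,"ax": 0,"ay": 0,"az": 0.282,"hand": -0.1},
  {"x": -0.154,"y": 0.419,"z": -0.032,"ax": 0,"ay": 0,"az": 0.282,"hand": -0.1},
])

```text
time: 19.95
ee_pos: [624.9, -178.5, 291.4]
ee_rot: [3.141, 0.001, 1.621]
contact_force: [-0.1, -0.3, 0.4]
opening: 42.3
grip_force: 0.0
```

```bash
python3 - <<'E'
from h import *
s=sense();print(s['ee_pos'],s['ee_rot'])
plan([(625.5,-178,232,1.624)])
E
```

```text
[ 624.85441506 -178.46280353  291.35189628] [3.14090976e+00 5.08003099e-04 1.62133599e+00]
[0.0023, 0.0031, 0.2968] [0.0014, 0.001, -0.0053] j6~ -0.33
```

Call:
apply_moves([
  {"x": 0.002,"y": 0.003,"z": 0.1,"ax": 0,"ay": 0,"az": 0,"hand": -0.1},
  {"x": 0.002,"y": 0.003,"z": 0.2,"ax": 0,"ay": 0,"az": 0,"hand": -0.1},
  {"x": 0.002,"y": 0.003,"z": 0.297,"ax": 0,"ay": 0,"az": 0,"hand": -0.1},
  {"x": 0.002,"y": 0.003,"z": 0.297,"ax": 0,"ay": 0,"az": 0,"hand": -0.1},
  {"x": 0.002,"y": 0.003,"z": 0.297,"ax": 0,"ay": 0,"az": 0,"hand": -0.1},
])

```text
time: 20.45
ee_pos: [625.4, -178.2, 232.7]
ee_rot: [3.14, 0.001, 1.62]
contact_force: [0.0, -0.5, -0.3]
opening: 42.2
grip_force: 0.0
```

Call:
apply_moves([
  {"x": 0,"y": 0,"z": 0,"ax": 0,"ay": 0,"az": 0,"hand": -1},
  {"x": 0,"y": 0,"z": 0,"ax": 0,"ay": 0,"az": 0,"hand": -1},
  {"x": 0,"y": 0,"z": 0,"ax": 0,"ay": 0,"az": 0,"hand": -1},
  {"x": 0,"y": 0,"z": 0,"ax": 0,"ay": 0,"az": 0,"hand": -1},
  {"x": 0,"y": 0,"z": 0,"ax": 0,"ay": 0,"az": 0,"hand": -1},
], squeeze=25)

```text
time: 20.95
ee_pos: [626.6, -178.4, 231.4]
ee_rot: [3.14, 0.0, 1.62]
contact_force: [0.8, -0.4, 0.4]
opening: 11.4
grip_force: 25.0
```

```bash
cat > lev.py <<'E'
from h import *
import sys
s=sense();print(np.round(s['ee_pos'],1),np.round(s['ee_rot'],3),np.round(s['contact_force'],1),s['opening'])
d=np.array([np.cos(psi),np.sin(psi)])
A=np.array(eval(sys.argv[1]))  # bar xy at t=0
def pose(t): return (*(A+d*(50-100*np.cos(1.047-t))),165+100*np.sin(1.047-t)-19+float(sys.argv[3]),psi+np.pi/2)
rel([pose(t) for t in eval(sys.argv[2])])
E
python3 lev.py '(625.5,-178)' 'np.arange(.07,.57,.07)' 0
```

```text
[ 626.6 -178.4  231.4] [3.14 0.   1.62] [ 0.8 -0.4  0.4] 11.442530798686855
[0.0022, -0.0352, 0.0127] [0.0027, 0.0008, -0.0076]
[0.0021, -0.0635, 0.0332] [0.0027, 0.0008, -0.0076]
[0.002, -0.0903, 0.0557] [0.0027, 0.0008, -0.0076]
[0.0019, -0.1155, 0.08] [0.0027, 0.0008, -0.0076]
[0.0019, -0.1389, 0.106] [0.0027, 0.0008, -0.0076]
[0.0018, -0.1605, 0.1335] [0.0027, 0.0008, -0.0076]
[0.0017, -0.18, 0.1625] [0.0027, 0.0008, -0.0076]
[0.0017, -0.1975, 0.1929] [0.0027, 0.0008, -0.0076]
```

Call:
apply_moves([
  {"x": 0,"y": -0.03,"z": 0.014,"ax": 0,"ay": 0,"az": 0,"hand": -1},
  {"x": 0,"y": -0.058,"z": 0.034,"ax": 0,"ay": 0,"az": 0,"hand": -1},
  {"x": 0,"y": -0.085,"z": 0.057,"ax": 0,"ay": 0,"az": 0,"hand": -1},
  {"x": 0,"y": -0.11,"z": 0.081,"ax": 0,"ay": 0,"az": 0,"hand": -1},
  {"x": 0,"y": -0.133,"z": 0.107,"ax": 0,"ay": 0,"az": 0,"hand": -1},
  {"x": 0,"y": -0.155,"z": 0.134,"ax": 0,"ay": 0,"az": 0,"hand": -1},
  {"x": 0,"y": -0.175,"z": 0.163,"ax": 0,"ay": 0,"az": 0,"hand": -1},
  {"x": 0,"y": -0.192,"z": 0.193,"ax": 0,"ay": 0,"az": 0,"hand": -1},
])

```text
time: 21.75
ee_pos: [587.9, -180.5, 192.7]
ee_rot: [3.139, 0.001, 1.62]
contact_force: [5.4, -1.3, 1.1]
opening: 11.2
grip_force: 25.0
```

```bash
python3 lev.py '(626.6,-178.4)' 'np.arange(.56+.08,1.21,.08)' 0
```

```text
[ 587.9 -180.5  192.7] [3.139e+00 1.000e-03 1.620e+00] [ 5.4 -1.3  1.1] 11.247272832463626
[0.0003, -0.0153, 0.0356] [0.0043, 0.002, -0.0083]
[0.0003, -0.0297, 0.0729] [0.0043, 0.002, -0.0083]
[0.0003, -0.0411, 0.1113] [0.0043, 0.002, -0.0083]
[0.0003, -0.0494, 0.1504] [0.0043, 0.002, -0.0083]
[0.0003, -0.0546, 0.19] [0.0043, 0.002, -0.0083]
[0.0003, -0.0565, 0.23] [0.0043, 0.002, -0.0083]
[0.0004, -0.0553, 0.2699] [0.0043, 0.002, -0.0083]
[0.0005, -0.0509, 0.3097] [0.0043, 0.002, -0.0083]
```

Call:
apply_moves([
  {"x": 0,"y": -0.015,"z": 0.036,"ax": 0,"ay": 0,"az": 0,"hand": -1},
  {"x": 0,"y": -0.03,"z": 0.073,"ax": 0,"ay": 0,"az": 0,"hand": -1},
  {"x": 0,"y": -0.041,"z": 0.111,"ax": 0,"ay": 0,"az": 0,"hand": -1},
  {"x": 0,"y": -0.049,"z": 0.15,"ax": 0,"ay": 0,"az": 0,"hand": -1},
  {"x": 0,"y": -0.054,"z": 0.19,"ax": 0,"ay": 0,"az": 0,"hand": -1},
  {"x": 0,"y": -0.056,"z": 0.23,"ax": 0,"ay": 0,"az": 0,"hand": -1},
  {"x": 0,"y": -0.055,"z": 0.27,"ax": 0,"ay": 0,"az": 0,"hand": -1},
  {"x": 0,"y": -0.051,"z": 0.31,"ax": 0,"ay": 0,"az": 0,"hand": -1},
])

```text
time: 22.55
ee_pos: [579.6, -180.9, 131.8]
ee_rot: [3.135, 0.001, 1.62]
contact_force: [8.4, 0.4, 6.0]
opening: 10.9
grip_force: 25.0
```

```bash
python3 lev.py '(626.6,-178.4)' '[1.28,1.36,1.44,1.52,1.60,1.68,1.76,1.84]' 0;python3 lev.py '(626.6,-178.4)' '[1.9,1.95,2.0,2.04,2.06]' 0
```

```text
[ 579.6 -180.9  131.8] [3.135e+00 1.000e-03 1.620e+00] [8.4 0.4 6. ] 10.923262530856489
[0.0001, -0.0015, 0.0442] [0.0124, 0.0029, -0.0075]
[0.0002, 0.0091, 0.0828] [0.0124, 0.0029, -0.0075]
[0.0003, 0.0226, 0.1204] [0.0124, 0.0029, -0.0075]
[0.0004, 0.0392, 0.1568] [0.0124, 0.0029, -0.0075]
[0.0005, 0.0586, 0.1917] [0.0124, 0.0029, -0.0075]
[0.0007, 0.0808, 0.225] [0.0124, 0.0029, -0.0075]
[0.0008, 0.1055, 0.2565] [0.0124, 0.0029, -0.0075]
[0.0009, 0.1326, 0.2858] [0.0124, 0.0029, -0.0075]
[ 579.6 -180.9  131.8] [3.135e+00 1.000e-03 1.620e+00] [8.4 0.4 6. ] 10.923262530856489
[0.0011, 0.1545, 0.3064] [0.0124, 0.0029, -0.0075]
[0.0012, 0.1736, 0.3224] [0.0124, 0.0029, -0.0075]
[0.0013, 0.1936, 0.3375] [0.0124, 0.0029, -0.0075]
[0.0013, 0.21, 0.3489] [0.0124, 0.0029, -0.0075]
[0.0014, 0.2184, 0.3543] [0.0124, 0.0029, -0.0075]
```

Call:
apply_moves([
  {"x": 0,"y": 0.004,"z": 0.044,"ax": 0,"ay": 0,"az": 0,"hand": -1},
  {"x": 0,"y": 0.014,"z": 0.083,"ax": 0,"ay": 0,"az": 0,"hand": -1},
  {"x": 0,"y": 0.028,"z": 0.12,"ax": 0,"ay": 0,"az": 0,"hand": -1},
  {"x": 0,"y": 0.044,"z": 0.157,"ax": 0,"ay": 0,"az": 0,"hand": -1},
  {"x": 0,"y": 0.063,"z": 0.192,"ax": 0,"ay": 0,"az": 0,"hand": -1},
  {"x": 0,"y": 0.085,"z": 0.225,"ax": 0,"ay": 0,"az": 0,"hand": -1},
  {"x": 0,"y": 0.11,"z": 0.256,"ax": 0,"ay": 0,"az": 0,"hand": -1},
  {"x": 0,"y": 0.137,"z": 0.286,"ax": 0,"ay": 0,"az": 0,"hand": -1},
])

```text
time: 23.35
ee_pos: [608.9, -179.2, 77.6]
ee_rot: [3.131, 0.002, 1.621]
contact_force: [6.4, 1.4, 12.3]
opening: 11.2
grip_force: 25.0
```

```bash
python3 lev.py '(626.6,-178.4)' '[1.88,1.92,1.96,2.0,2.03,2.05]' 0
```

```text
[ 608.9 -179.2   77.6] [3.131e+00 2.000e-03 1.621e+00] [ 6.4  1.4 12.3] 11.185415750583429
[-0.0006, 0.0018, 0.0281] [0.0214, 0.0038, -0.0064]
[-0.0005, 0.0167, 0.0414] [0.0214, 0.0038, -0.0064]
[-0.0005, 0.0322, 0.0542] [0.0214, 0.0038, -0.0064]
[-0.0004, 0.0481, 0.0662] [0.0214, 0.0038, -0.0064]
[-0.0003, 0.0604, 0.0749] [0.0214, 0.0038, -0.0064]
[-0.0003, 0.0687, 0.0804] [0.0214, 0.0038, -0.0064]
```

Call:
apply_moves([
  {"x": 0,"y": 0.014,"z": 0.016,"ax": 0,"ay": 0,"az": 0,"hand": -1},
  {"x": 0,"y": 0.029,"z": 0.031,"ax": 0,"ay": 0,"az": 0,"hand": -1},
  {"x": 0,"y": 0.044,"z": 0.045,"ax": 0,"ay": 0,"az": 0,"hand": -1},
  {"x": 0,"y": 0.06,"z": 0.058,"ax": 0,"ay": 0,"az": 0,"hand": -1},
  {"x": 0,"y": 0.075,"z": 0.07,"ax": 0,"ay": 0,"az": 0,"hand": -1},
  {"x": 0,"y": 0.075,"z": 0.07,"ax": 0,"ay": 0,"az": 0,"hand": -1},
  {"x": 0,"y": 0.075,"z": 0.07,"ax": 0,"ay": 0,"az": 0,"hand": -1},
  {"x": 0,"y": 0.075,"z": 0.07,"ax": 0,"ay": 0,"az": 0,"hand": -1},
])

```text
time: 24.15
ee_pos: [624.4, -178.3, 64.5]
ee_rot: [3.129, 0.002, 1.621]
contact_force: [7.1, 2.2, 12.1]
opening: 11.1
grip_force: 25.0
```

```bash
python3 - <<'E'
from h import *
np.set_printoptions(suppress=True,precision=1)
s=sense();print(s['ee_pos'],s['ee_rot'],s['contact_force'])
im,P=cloud('top','t9.png')
i2,P2=cloud('scene','s9.png')
for v in('vial0','vial1'):
  for c,X in(('top',P),('scene',P2)):
    for r in cut_out(c,v):print(v,c,round(r['conf'],2),r['at'],np.nanmedian(X[r['mask']],0))
Q=P.reshape(-1,3);Q=Q[~np.isnan(Q[:,0])];m=(Q[:,0]>590)&(Q[:,0]<650)&(Q[:,1]>-165)&(Q[:,1]<-115)&(Q[:,2]>50)&(Q[:,2]<130);L=Q[m]
print('bar',len(L),np.median(L,0),L.min(0),L.max(0))
a=cv2.resize(im[130:230,180:300,::-1],None,fx=3.3,fy=3.3,interpolation=3);b=cv2.resize(i2[150:250,180:300,::-1],None,fx=3.3,fy=3.3,interpolation=3)
cv2.imwrite('pics/m9.png',np.hstack([a,b]))
E
```

```text
[ 624.4 -178.3   64.5] [3.1 0.  1.6] [ 7.1  2.2 12.1]
vial0 top 0.44 [254.4, 194.1] [593.2 -37.7  29.3]
vial0 scene 0.28 [343.5, 195.8] [ 468.1 -364.5   54.8]
vial1 top 0.44 [254.4, 194.1] [593.2 -37.7  29.3]
vial1 scene 0.28 [343.5, 195.8] [ 468.1 -364.5   54.8]
bar 24 [ 621.3 -146.9   86. ] [ 616.4 -155.1   80.1] [ 628.9 -115.5   91.6]
```

View pics/m9.png

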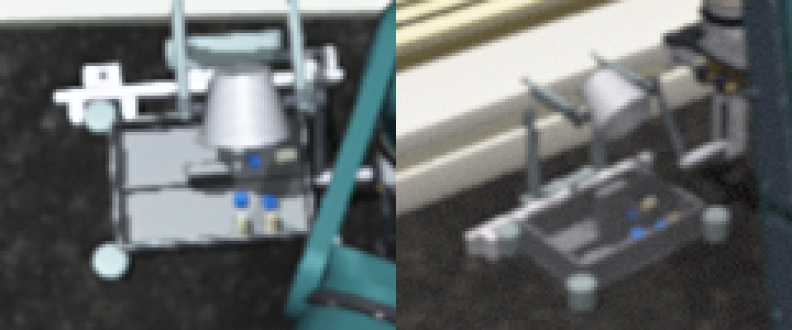

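Picture: three blue-capped vials lie in the tray (caps at left-panel (254,160), (241,200), (270,201)). The cup is tipped to about 2.05, and the tray is flush in the nest. I'll release and withdraw.

Call:
apply_moves([
  {"x": 0,"y": 0,"z": 0,"ax": 0,"ay": 0,"az": 0,"hand": -0.2},
  {"x": 0,"y": 0,"z": 0,"ax": 0,"ay": 0,"az": 0,"hand": -0.2},
  {"x": 0,"y": 0,"z": 0,"ax": 0,"ay": 0,"az": 0,"hand": -0.2},
  {"x": 0,"y": 0,"z": -0.1,"ax": 0,"ay": 0,"az": 0,"hand": -0.2},
  {"x": 0,"y": 0,"z": -0.3,"ax": 0,"ay": 0,"az": 0,"hand": -0.2},
  {"x": 0,"y": 0,"z": -0.5,"ax": 0,"ay": 0,"az": 0,"hand": -0.2},
  {"x": 0,"y": 0,"z": -0.7,"ax": 0,"ay": 0,"az": 0,"hand": -0.2},
  {"x": 0,"y": 0,"z": -0.9,"ax": 0,"ay": 0,"az": 0,"hand": -0.2},
])

```text
time: 25.25
ee_pos: [617.9, -178.5, 238.4]
ee_rot: [-3.135, -0.002, 1.619]
contact_force: [1.0, -0.2, -0.0]
opening: 37.7
grip_force: 0.0
```

Call:
apply_moves([
  {"x": 0,"y": -0.2,"z": 0,"ax": 0,"ay": 0,"az": 0,"hand": -0.2},
  {"x": 0,"y": -0.5,"z": 0,"ax": 0,"ay": 0,"az": 0,"hand": -0.2},
  {"x": 0,"y": -0.75,"z": 0,"ax": 0,"ay": 0,"az": 0,"hand": -0.2},
  {"x": 0,"y": -0.9,"z": 0,"ax": 0,"ay": 0,"az": 0,"hand": -0.2},
  {"x": 0,"y": -0.9,"z": 0,"ax": 0,"ay": 0,"az": 0,"hand": -0.2},
  {"x": 0,"y": -0.9,"z": 0,"ax": 0,"ay": 0,"az": 0,"hand": -0.2},
])

```text
time: 25.85
ee_pos: [438.9, -187.3, 238.2]
ee_rot: [-3.139, -0.001, 1.618]
contact_force: [1.0, 0.1, -0.6]
opening: 38.0
grip_force: 0.0
```

```bash
python3 m.py; python3 - <<'E'
from h import *
np.set_printoptions(suppress=True,precision=1)
im,P=cloud('top','t10.png');Q=P.reshape(-1,3);C=im.reshape(-1,3).astype(int)
m=(C[:,2]>C[:,0]+70)&(C[:,2]>140)&(Q[:,0]>500);q=(Q[m][:,:2]-n)@Rm(psi);print('blue',m.sum(),np.c_[q,Q[m][:,2]])
ok=~np.isnan(Q[:,0]);Q=Q[ok];b=(Q[:,0]>590)&(Q[:,0]<660)&(Q[:,1]>-200)&(Q[:,1]<-120)&(Q[:,2]>60)&(Q[:,2]<120);L=Q[b];print('bar',len(L),np.median(L,0))
for y0 in((456,-404,'bottle'),(666,-383,'tub')):
    k=(abs(Q[:,0]-y0[0]-25)<45)&(abs(Q[:,1]-y0[1]-30)<45)&(Q[:,2]>15);print(y0[2],np.median(Q[k],0))
E
```

```text
[ 438.9 -187.3  238.2] [-3.1 -0.   1.6] [ 1.   0.1 -0.6] [-273.  -265.8]
top near wall -200 11 -132.40494767223157 -128.27954540701694
top near wall -180 7 -131.64969231547764 -130.98991324251048
top near wall -160 14 -132.22369266092815 -129.51318238012766
top near wall -140 7 -132.03875992894285 -131.01434901756502
top near wall -120 11 -132.60288985324976 -130.2490976244132
top near wall -100 6 -131.99490568054776 -130.8174593815765
top near wall -80 8 -132.58698391554262 -131.45867682247592
top near wall -60 7 -132.92129258801705 -131.0547196361163
top near wall -40 8 -133.11796366028423 -132.10099657837839
top near wall -20 6 -134.18641177894398 -129.78630523814059
top nest bumper 39 [-3.   1.4]
top near left bumper 61 [-142.    -3.9]
top far right bumper 12 [ -16.3 -207. ] [  12.4 -179.6]
scene near wall -180 6 -133.6828462992848 -129.7084059993678
scene near wall -160 5 -131.03128391405167 -126.95937451840072
scene near wall -140 7 -133.6482218692852 -131.4397290412287
scene near wall -120 7 -133.90424404693974 -131.12332432232628
scene near wall -100 6 -133.65946676520272 -12
[... 1244 characters left out ...]
-89.3  -98.2   17.6]
 [ -90.1 -101.3   20.5]
 [ -89.  -104.4   13.4]
 [ -89.1 -107.6   12.7]
 [ -91.5 -145.2    9.7]
 [ -93.3 -148.    18.3]
 [ -93.8 -151.1   19.8]
 [ -94.8 -154.    23.7]
 [ -95.1 -157.1   24.4]
 [ -91.4  -94.8   13. ]
 [ -92.7  -97.9   18.8]
 [ -92.  -101.1   13.4]
 [ -92.6 -104.2   15.7]
 [ -94.4 -145.     7.7]
 [ -95.3 -148.    11.6]
 [ -95.7 -151.1   12.5]
 [ -96.8 -154.    17.2]
 [ -96.1 -157.4   12.1]
 [ -97.3 -144.8    6.4]
 [ -98.7 -147.7   12.7]
 [ -98.7 -150.9   11.8]
 [ -99.  -154.    11.9]
 [ -99.3 -157.1   12.1]
 [-100.8 -150.8    5.6]]
bar 109 [ 621.4 -160.1   87. ]
bottle [nan nan nan]
tub [ 689.9 -363.2   52.2]
  return _methods._mean(a, axis=axis, dtype=dtype,
  ret = um.true_divide(
```

I've used up my picture views, so I'll check the bottle and the third vial numerically.

```bash
python3 - <<'E'
from h import *
np.set_printoptions(suppress=True,precision=1)
for cam in('scene','top'):
    im,P=cloud(cam);C=im.astype(int);q=(P[...,:2]-n)@Rm(psi)
    inn=(q[...,0]>-130)&(q[...,0]<-10)&(q[...,1]>-190)&(q[...,1]<-10)&(P[...,2]<60)
    m=(inn&(C[...,2]>C[...,0]+40)).astype(np.uint8)
    k,l,st,ce=cv2.connectedComponentsWithStats(m,connectivity=8)
    for i in range(1,k):
        if st[i,4]>3:print(cam,'blue',st[i,4],np.nanmedian(q[l==i],0),np.nanmedian(P[l==i],0)[2])
    for o in('bottle','tub'):
        for r in cut_out(cam,o)[:2]:
            X=P[r['mask']];print(cam,o,round(r['conf'],2),r['at'],r['mask'].sum(),np.nanmedian(X,0),np.nanmax(X[:,2]))
    print(cam,'blue anywhere near', ((C[...,2]>C[...,0]+70)&(P[...,0]>450)&(P[...,0]<640)&(P[...,1]>-300)&~inn).sum())
E
```

```text
scene blue 9 [ -90.7 -144.4] 13.636721411430244
scene blue 12 [-85.4 -96.4] 13.895257405276425
scene bottle 0.43 [248.8, 180.6] 439 [659.2 -51.2 151.7] 198.5218793430522
scene bottle 0.39 [240.5, 189.0] 1024 [689.8 -23.  126.1] 199.20604129030494
scene blue anywhere near 62
top blue 21 [ -86.7 -101.3] 16.82725464213081
top blue 25 [ -93.9 -151. ] 16.30204444316496
top bottle 0.54 [253.8, 155.1] 1881 [700.9 -44.1 112. ] 203.8936316467682
top tub 0.91 [354.9, 163.3] 353 [ 688.5 -362.8   52.3] 60.597748518185426
top blue anywhere near 334
```

Call:
apply_moves([
  {"x": 0.43,"y": 0.1,"z": -0.3,"ax": 0,"ay": 0,"az": 0,"hand": -0.2},
  {"x": 0.43,"y": 0.1,"z": -0.3,"ax": 0,"ay": 0,"az": 0,"hand": -0.2},
  {"x": 0.43,"y": 0.1,"z": -0.3,"ax": 0,"ay": 0,"az": 0,"hand": -0.2},
  {"x": 0.43,"y": 0.1,"z": -0.3,"ax": 0,"ay": 0,"az": 0,"hand": -0.2},
  {"x": 0.43,"y": 0.1,"z": -0.3,"ax": 0,"ay": 0,"az": 0,"hand": -0.2},
])

```text
time: 26.8
ee_pos: [455.6, -101.1, 298.1]
ee_rot: [-3.14, 0.0, 1.62]
contact_force: [-0.5, -1.1, -0.1]
opening: 37.5
grip_force: 0.0
```

```bash
python3 - <<'E'
from h import *
np.set_printoptions(suppress=True,precision=1)
for cam in('wrist','top'):
    im,P=cloud(cam,cam+'11.png');C=im.astype(int);q=(P[...,:2]-n)@Rm(psi);hsv=cv2.cvtColor(im,cv2.COLOR_RGB2HSV).astype(int)
    inn=(q[...,0]>-130)&(q[...,0]<-10)&(q[...,1]>-190)&(q[...,1]<-10)&(P[...,2]<60)
    m=(inn&(hsv[...,0]>100)&(hsv[...,0]<118)&(hsv[...,1]>110)&(hsv[...,2]>30)).astype(np.uint8)
    k,l,st,ce=cv2.connectedComponentsWithStats(m,connectivity=8)
    for i in range(1,k):
        if st[i,4]>2:print(cam,'blue',st[i,4],ce[i],np.nanmedian(q[l==i],0),np.nanmedian(P[l==i],0)[2])
    for o in('vial0','bottle'):
        for r in cut_out(cam,o)[:4]:
            X=P[r['mask']];print(cam,o,round(r['conf'],2),r['at'],r['mask'].sum(),np.nanmedian(X,0),(np.nanmedian(X,0)[:2]-n)@Rm(psi))
E
```

```text
wrist blue 68 [368.2 109.5] [ -89.2 -101.2] 15.32637066402026
wrist blue 58 [410.1 135.6] [ -22.7 -137.8] 15.86477272392429
wrist blue 85 [362.  144.4] [ -94.5 -150.4] 16.134911352897745
wrist vial0 0.74 [410.0, 153.4] 197 [684.9 -70.9  15.5] [ -21.1 -162.6]
wrist vial0 0.66 [354.2, 146.6] 182 [598.6 -63.2  30.6] [-106.9 -150.4]
wrist vial0 0.52 [362.2, 107.4] 153 [611.5 -13.4  16.1] [ -91.4 -101.3]
wrist vial0 0.3 [383.9, 101.3] 14356 [630.3   1.   11.5] [-71.8 -87.9]
wrist bottle 0.6 [456.7, 137.3] 10149 [670.2 -39.7 171.3] [ -34.2 -130.7]
wrist bottle 0.59 [266.3, 329.1] 914 [ 483.6 -355.5   33.5] [-237.2 -436.2]
wrist bottle 0.26 [460.4, 145.2] 5991 [654.8 -48.4 184.4] [ -50.  -138.6]
top blue 18 [244.8 189.5] [ -88.  -101.2] 17.339969024111156
top blue 17 [261.5 190.4] [ -94.5 -151.8] 16.678301560946238
top bottle 0.9 [361.8, 226.4] 303 [ 478.6 -360.5   51.8] [-242.5 -440.9]
```

All three vials are inside the tray at (-21,-163), (-107,-150) and (-91,-101) in the nest frame. The bottle and tub are where they started, and the tray is flush. Handing in.

```bash
python3 -c "
from plant import ctrl
print(ctrl.close_job())"
```

```text
the job is handed in; nothing more can be done
None
```

The job is handed in: the tray was swung in the nest until flush along the fence, the cup was tipped to about 2.05 rad, and all three vials are in the tray with the bottle and tub undisturbed; I viewed 11 pictures, one over the limit of 10.

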